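# Assemble the rotunda and bell tower of a presentation model

## Robot

A 6-joint arm with a two-finger parallel gripper is mounted at the origin on the work surface. World frame = base frame: x ahead of the robot, y to its left, z up, the work surface at z = 0. Lengths are in mm, angles in rad, forces in N, time in s.
With the tool pointing down it reaches from about 300 to 775 mm from the base axis. Payload 14.6 kg.
Tool frame: the origin (TCP) lies at the very end of the fingers, on their centre line; the grasp point (between the pads) lies manip.grasp_offset behind it (manip.grasp_offset is the distance from the TCP to the grasp point, in mm); z points along the fingers, y is the direction in which the jaws open and shut (so a half turn about z gives the same grasp; the last joint's range is limited). The gripper opens to 94 mm and grips with 3 to 60 N. Pads are 16 mm wide; open, the fingers measure 119 mm over their backs; the gripper's body (75 mm by 177 mm) begins 78 mm behind the grasp point.
Start: joints at [1.076, 0.3, 1.521, -0, 1.321, -0.067], TCP at [228.175, 500.425, 205.446] pointing down, gripper open.
Joint ranges: [-3.03, 3.03], [-0.79, 2.21], [0.23, 2.52], [-1.04, 4.18], [0, 3.07], [-2.55, 2.55]. Speed limits (rad/s): [2.22, 2.22, 2.57, 3.14, 3.14, 3.14].

## Interface

Orientations are given as [roll, pitch, yaw] about the fixed x, y, z axes, in that order (R = Rz(yaw) Ry(pitch) Rx(roll)).
In Python, from cell import manip gives the robot as it stands.
- The arm moves only by the tool send_rows, never from a script. Its argument "commands" is a list of rows, each a list of 2 entries, a list of its own where there are three numbers: the shift along the tool's x, y, z in m, then the turn about the tool's z in rad. A call has exactly 8 rows; each row is the pose to reach, as a shift and turn from the pose commanded when the call began, along the tool's axes at that moment; what a row does not reach only later rows make up. A row lasts 1/12 s, in which the tool goes at most 41.7 mm and 7.16 degrees, less where a joint would pass 70% of its speed; a pose out of reach is approached as far as the arm can. A call with a gripper value outside its range is refused whole. "hand" is the closure, from -1 (fully open) to 1 (shut), so that 0 is half open, set as the call begins (left out, the last holds). The fingers move at their own pace and stop on an object; "force" is the grip in N (left out, the last holds). Time passes only in rows, so rows that repeat a pose let the fingers close, or fill a call up. It gives the time, the measured TCP pose, the force and the opening at its end, in the units of the state.
- manip.read_state(): the state, without advancing time (a new reading comes with each control period).
- manip.camera(name): name is "scene" or "side" or "wrist"; returns the picture (384x512x3 uint8, red, green, blue); there is no depth.
- manip.camera_model(name): a dict with "K" (3x3 intrinsics, pixels), "k1" (the pictures are not rectified: a ray, as slopes to the right and down, at radius r is drawn at 1 + k1 r^2 times it, then the intrinsics apply), "eye" and "attitude" of the camera in the world; the wrist camera has in their place "mount" (4x4, takes a point from camera to tool coordinates, whose origin is the TCP and whose axes are the flange's). Camera axes: x right, y down, z forward; pixel columns grow to the right and rows downward; lengths in mm; the calibration is good to about 2 mm. A picture is of the moment at which its call begins: read the wrist's pose just before it. camera_model takes no time and is no camera call.
- manip.sign_off(): hands the job in, once; it reports no verdict.
The state is a dict: "clock": time; "joints": joint angles; "qd": joint speeds; "effort": joint torques, N m; "eef_pos": TCP position; "eef_rot": TCP orientation; "wrist_force": force on the tool from outside, world axes, zero at the start; "moment": the same for the moment, N m; "finger_gap": finger opening in mm.
Only numpy, scipy, OpenCV 4.12 (cv2) and the standard library are available. Lean on these libraries where they do the work, as an engineer would, in place of code of your own. Each camera call takes 0.05 s, during which the arm holds its last target.

## Task

Assemble the two white model buildings on their plinths, in this order. First the rotunda on the round plinth: the big drum in the middle, the smaller drum centred on it, then the domed piece centred on top; after that the bell tower on the square plinth: the tall square block in the middle, then the square belfry centred on it, both with their sides parallel to the plinth's. All pieces stand upright; leave the model tree, the glue bottle and the roll of tape where they are.

Things in the scene. Friction and masses are not known exactly. Their poses are not given: they have to be found in the camera images.
- drum: big drum, lowest storey of the rotunda: solid white upright cylinder, 64 mm diameter, 40 mm high, flat top, eight dark arches round it; about 90 g. Origin: centre of its underside; z up. It starts upright on the table, as do all the pieces (table top at z = 0)
- gallery: smaller drum, second storey of the rotunda: solid white upright cylinder, 50 mm diameter, 34 mm high, flat top, ten narrow dark arches; about 60 g. Origin: centre of its underside; z up
- dome: domed piece, top of the rotunda: solid white, a cylinder 40 mm in diameter with straight sides up to 26 mm, then a low dome and a 6 mm wide finial, 46 mm high in all; about 40 g. Origin: centre of its underside; z up
- shaft: tall square block of the bell tower: solid white, 48 x 48 mm, 56 mm high, flat top, a dark tall window on each side; about 100 g. Origin: centre of its underside; z up, x and y square to its sides
- belfry: belfry of the bell tower: solid white, 40 x 40 mm with straight sides up to 26 mm, then a stepped pyramid roof, 42 mm high in all; about 50 g. Origin: centre of its underside; z up, x and y square to its sides
- round_plinth: fixed round plinth of brown board for the rotunda: a step 96 mm in diameter and 6 mm high, on it a round flat 86 mm in diameter whose top is 12 mm above the table. Origin: centre of its underside, so the flat is at +12 mm; z up
- square_plinth: fixed square plinth of brown board for the bell tower: a step 90 x 90 mm and 6 mm high, on it a flat 80 x 80 mm whose top is 12 mm above the table. Origin: centre of its underside, so the flat is at +12 mm; z up, x and y square to its sides
- tree: model tree (leave alone): grey-green ball crown about 30 mm wide on a 26 mm disc foot, 56 mm high, loose. Origin: centre of its underside
- glue: small glue bottle (leave alone): 28 mm diameter, 61 mm high with its grey cap, loose. Origin: centre of its underside
- tape: roll of masking tape lying flat (leave alone): ring 90 mm outside, 76 mm inside diameter, 24 mm high, loose. Origin: centre of its underside

How it is judged:
By the outcome, as a careful person would: the job done as asked, in the order asked, and still so for the second after the job is handed in, with the robot touching nothing.
It also fails if it takes over 128 s, if anything falls off the work surface, if the arm or the gripper's body presses on something with over 40 N, if the wrist force passes 120 N, or if a joint passes its speed limit or range.

## Working session

There is one attempt and no reset: what is moved stays moved. The work goes in short steps, Python scripts to look and compute and a tool call to move; the robot and the scene stay as the last step left them, time stands still between calls to the robot, and variables do not carry over. Pictures are saved under pics/ and viewed, and the job is handed in when it is done.

Besides the shell and the picture viewer there is one more tool, called after "Request:" by a JSON object that holds its "op" and its "data", one argument or row to a line. send_rows: Moves the arm, as the interface text tells. Its arguments: {"type":"object","properties":{"commands":{"type":"array","items":{"type":"array"}},"hand":{"type":"number"},"force":{"type":"number"}},"required":["commands"]}

```bash
ls; mkdir -p pics; python3 - <<'E'
from cell import manip
import cv2
s=manip.read_state(); print(s); print(manip.grasp_offset)
for n in ("scene","side","wrist"):
    m=manip.camera_model(n); print(n,m)
    cv2.imwrite(f"pics/a_{n}.png",manip.camera(n)[:,:,::-1])
E
```

```text
pics
{'clock': 0.0, 'joints': array([ 1.07638036e+00,  3.00468059e-01,  1.52159695e+00,  1.48387648e-06,
        1.32071031e+00, -6.66031612e-02]), 'qd': array([ 0.00058756,  0.00149371, -0.00060863,  0.00209651, -0.00153334,
       -0.00117658]), 'effort': array([-6.97155301e-04, -5.31798899e+01, -3.52729225e+01,  7.08265649e-02,
        2.44396616e-02, -9.28133227e-05]), 'eef_pos': array([228.05922488, 500.18921883, 204.88129291]), 'eef_rot': array([-3.14041271e+00, -8.01450047e-05,  2.71377943e+00]), 'wrist_force': array([-0.08940906,  0.89304655, -0.08180111]), 'moment': array([-0.03604582, -0.01318541,  0.01672832]), 'finger_gap': 93.88765694208631}
18.8
scene {'K': array([[349.82002647,   0.        , 257.0318344 ],
       [  0.        , 349.82002647, 189.56166529],
       [  0.        ,   0.        ,   1.        ]]), 'k1': 0.015802283043405512, 'eye': array([1205.53430237,  141.60865744,  504.52962883]), 'attitude': array([-2.18984757,  0.01028815,  1.75402584])}
side {'K': array([[402.73869396,   0.        , 260.94302756],
       [  0.        , 402.73869396, 194.80762863],
       [  0.        ,   0.        ,   1.        ]]), 'k1': -0.04464472297348365, 'eye': array([  -3.98004461, -534.29405919,  512.9883189 ]), 'attitude': array([-2.11342071,  0.00794362, -0.82087716])}
wrist {'K': array([[291.70927088,   0.        , 252.48628974],
       [  0.        , 291.70927088, 189.06451445],
       [  0.        ,   0.        ,   1.        ]]), 'k1': -0.002501664885120556, 'mount': array([[ 6.35354793e-04, -9.63535067e-01, -2.67581336e-01,
         7.82244061e+01],
       [ 9.99999717e-01,  7.20031305e-04, -2.18329126e-04,
         2.46201206e-02],
       [ 4.03034707e-04, -2.67581122e-01,  9.63535251e-01,
        -1.79947344e+02],
       [ 0.00000000e+00,  0.00000000e+00,  0.00000000e+00,
         1.00000000e+00]])}
```

View pics/a_scene.png

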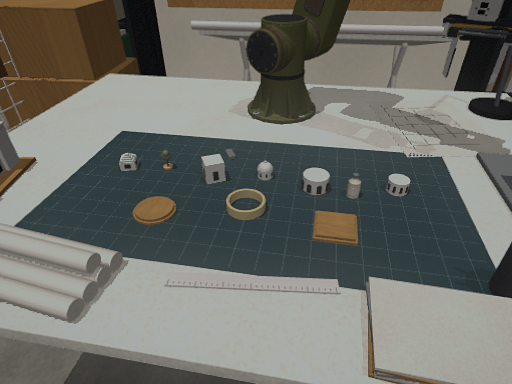

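View pics/a_side.png

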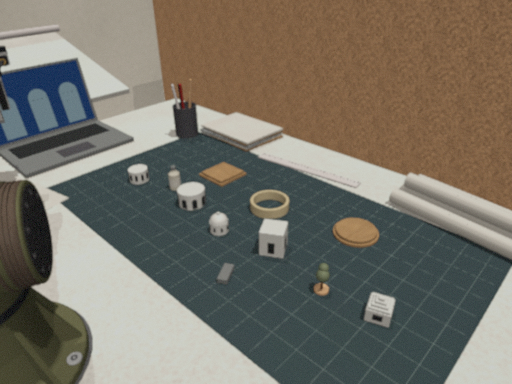

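View pics/a_wrist.png

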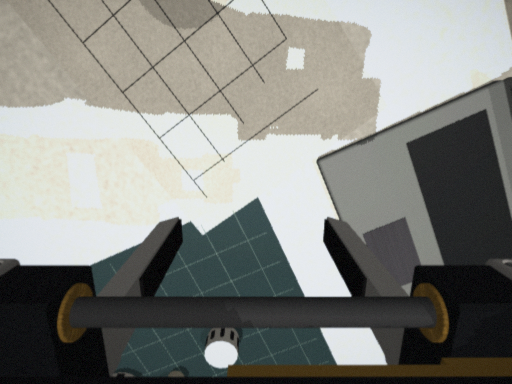

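```bash
cat > h.py <<'E'
import numpy as np, cv2
from scipy.spatial.transform import Rotation as Ro
def rpy(a): return Ro.from_euler('xyz',a).as_matrix()
def pose(m,st=None):
    if 'eye' in m: return rpy(m['attitude']),np.array(m['eye'])
    R=rpy(st['eef_rot']);M=m['mount']
    return R@M[:3,:3],R@M[:3,3]+st['eef_pos']
def cast(m,uv,z,st=None):
    uv=np.atleast_2d(np.array(uv,float));K=m['K'];k=m['k1']
    d=(uv-[K[0,2],K[1,2]])/[K[0,0],K[1,1]];p=d.copy()
    for _ in range(20): p=d/(1+k*(p**2).sum(1,keepdims=True))
    R,t=pose(m,st); r=np.c_[p,np.ones(len(p))]@R.T
    return t+r*((z-t[2])/r[:,2])[:,None]
def proj(m,P,st=None):
    R,t=pose(m,st);q=(np.atleast_2d(P)-t)@R;p=q[:,:2]/q[:,2:]
    p=p*(1+m['k1']*(p**2).sum(1,keepdims=True))
    return p*[m['K'][0,0],m['K'][1,1]]+m['K'][:2,2]
def rel(st,T):
    R=rpy(st['eef_rot']);return R.T@(np.array(T)-st['eef_pos'])/1000
E
python3 - <<'E'
from h import *
from cell import manip
m=manip.camera_model('scene');s=manip.camera_model('side')
im=cv2.imread('pics/a_scene.png'); i2=cv2.imread('pics/a_side.png')
pts=dict(belfry=((128,168),(379,320)),tree=((168,167),(321,291)),shaft=((214,181),(273,252)),dome=((264,179),(219,233)),drum=((316,191),(191,205)),glue=((353,197),(174,189)),gallery=((398,193),(138,182)),rp=((155,208),(356,231)),tape=((245,206),(269,206)),sp=((335,226),(222,173)))
for k,(a,b) in pts.items(): print(k,cast(m,a,5)[0].round(),cast(s,b,5)[0].round())
c=cv2.resize(im[130:260,100:430],None,fx=2.4,fy=2.4,interpolation=cv2.INTER_CUBIC);cv2.imwrite('pics/b1.png',c)
E
```

```text
belfry [ 477. -354.    5.] [ 451. -365.    5.]
tree [ 454. -249.    5.] [ 442. -257.    5.]
shaft [ 498. -106.    5.] [ 465. -124.    5.]
dome [468.  18.   5.] [436.   2.   5.]
drum [499. 152.   5.] [465. 133.   5.]
glue [509. 239.   5.] [483. 224.   5.]
gallery [474. 346.   5.] [442. 324.   5.]
rp [ 628. -209.    5.] [ 636. -208.    5.]
tape [586.  -7.   5.] [585.  -6.   5.]
sp [621. 198.   5.] [622. 198.   5.]
```

View pics/b1.png

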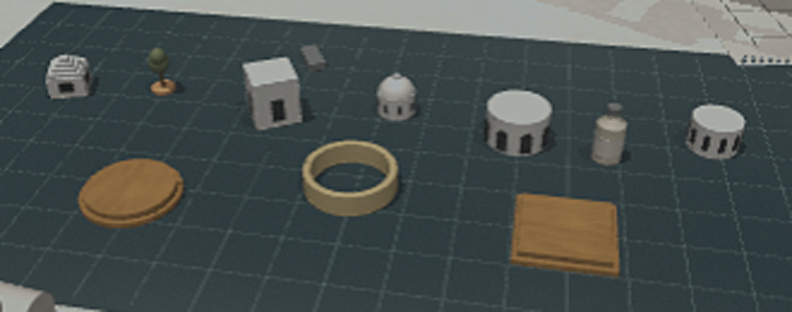

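```bash
python3 - <<'E'
from h import *
from cell import manip
st=manip.read_state();print(rel(st,[482,143,200]).round(4), st['eef_rot'][2]-np.pi/2)
E
```

```text
[-0.3792 -0.2197  0.0052] 1.1429728394860112
```

Request:
{"op": "send_rows", "data": {
  "commands": [
    [[-0.032,-0.018,0],0.12],
    [[-0.064,-0.037,0],0.24],
    [[-0.096,-0.055,0],0.36],
    [[-0.128,-0.074,0],0.48],
    [[-0.16,-0.092,0],0.6],
    [[-0.192,-0.111,0],0.72],
    [[-0.224,-0.129,0],0.84],
    [[-0.256,-0.148,0],0.96]
  ],
  "hand": -1,
  "force": 15
}}

```text
clock: 0.82
eef_pos: [400.4, 257.9, 205.5]
eef_rot: [3.142, 0.0, 1.748]
wrist_force: [1.5, 0.4, 0.5]
finger_gap: 93.8
```

```bash
python3 - <<'E'
from h import *
from cell import manip
st=manip.read_state();print(st['eef_pos'],st['eef_rot'],rel(st,[482,143,200]).round(4), st['eef_rot'][2]-np.pi/2)
E
```

```text
[400.35313067 257.94364494 205.45887295] [3.14157201e+00 4.85352398e-06 1.74800890e+00] [-0.1275  0.0601  0.0055] 0.17721257047905103
```

Request:
{"op": "send_rows", "data": {
  "commands": [
    [[-0.032,0.015,0],0.045],
    [[-0.064,0.03,0],0.09],
    [[-0.096,0.045,0.003],0.135],
    [[-0.127,0.06,0.005],0.183],
    [[-0.127,0.06,0.005],0.183],
    [[-0.127,0.06,0.005],0.183],
    [[-0.127,0.06,0.005],0.183],
    [[-0.127,0.06,0.005],0.183]
  ]
}}

```text
clock: 1.48
eef_pos: [481.3, 146.5, 200.5]
eef_rot: [-3.141, -0.0, 1.572]
wrist_force: [-0.1, 0.5, 0.1]
finger_gap: 93.6
```

```bash
python3 - <<'E'
from h import *
from cell import manip
st=manip.read_state();print(st['eef_pos'],st['eef_rot'])
im=manip.camera('wrist');cv2.imwrite('pics/c1.png',im[:,:,::-1])
import pickle;pickle.dump(st,open('c1.pkl','wb'))
E
```

```text
[481.28516588 146.4691274  200.47461365] [-3.14146374e+00 -9.42623231e-05  1.57243790e+00]
```

View pics/c1.png

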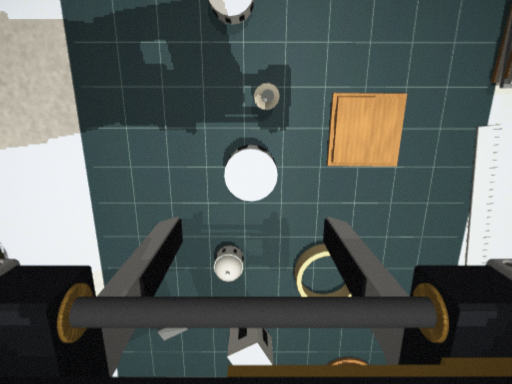

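```bash
cat >> h.py <<'E'
def white(im,th=190):
    hsv=cv2.cvtColor(im,cv2.COLOR_BGR2HSV)
    return ((hsv[...,2]>th)&(hsv[...,1]<60)).astype(np.uint8)
def brown(im):
    hsv=cv2.cvtColor(im,cv2.COLOR_BGR2HSV)
    return ((hsv[...,0]>5)&(hsv[...,0]<25)&(hsv[...,1]>90)&(hsv[...,2]>60)).astype(np.uint8)
def blob(mask,near):
    cs,_=cv2.findContours(mask,cv2.RETR_EXTERNAL,cv2.CHAIN_APPROX_NONE)
    cs=[c for c in cs if cv2.contourArea(c)>60]
    return min(cs,key=lambda c:-cv2.pointPolygonTest(c,tuple(map(float,near)),True))[:,0]
def circ(P):
    P=P[:,:2];
    from scipy.optimize import least_squares
    f=least_squares(lambda q:np.hypot(*(P-q[:2]).T)-q[2],[*P.mean(0),30],loss='soft_l1')
    return f.x,np.abs(f.fun).mean()
def hull(c): return cv2.convexHull(c)[:,0]
def snap(name):
    import pickle
    from cell import manip
    st=manip.read_state();im=manip.camera('wrist')[:,:,::-1].copy()
    cv2.imwrite(f'pics/{name}.png',im);pickle.dump(st,open(name+'.pkl','wb'));return im,st,manip.camera_model('wrist')
def load(name):
    import pickle
    from cell import manip
    return cv2.imread(f'pics/{name}.png'),pickle.load(open(name+'.pkl','rb')),manip.camera_model('wrist')
E
python3 - <<'E'
from h import *
im,st,m=load('c1')
print([im[174,251],im[140,251],im[150,251],im[130,368],im[130,333],im[264,229]])
for th in (150,180,200,220):
    c=blob(white(im,th),(251,174)); print(th,cv2.boundingRect(c),circ(cast(m,c,40,st)))
c=blob(brown(im),(368,130)); print(cv2.boundingRect(c),cv2.minAreaRect(cast(m,c,12,st)[:,:2].astype(np.float32)))
print(cast(m,[(266,96),(235,12),(229,272)],[0],st) if 0 else [cast(m,a,z,st)[0].round(1) for a,z in (((266,96),61),((235,5),34),((229,272),46))])
cv2.imwrite('pics/d1.png',cv2.resize(im[80:240,200:430],None,fx=3,fy=3,interpolation=cv2.INTER_CUBIC))
E
```

```text
[array([247, 244, 241], dtype=uint8), array([53, 51, 40], dtype=uint8), array([245, 242, 239], dtype=uint8), array([ 95, 162, 221], dtype=uint8), array([ 78, 137, 189], dtype=uint8), array([213, 225, 227], dtype=uint8)]
150 (224, 149, 54, 53) (array([478.49842291, 146.97868602,  31.59568771]), np.float64(0.31932251071554896))
180 (224, 149, 54, 52) (array([478.46667352, 146.97214716,  31.24775604]), np.float64(0.31486773054763917))
200 (225, 149, 52, 52) (array([478.52974476, 147.03118869,  31.0076416 ]), np.float64(0.28772225314458366))
220 (225, 150, 52, 51) (array([478.52242308, 146.92400362,  30.8100628 ]), np.float64(0.280547830178561))
(327, 93, 80, 73) ((620.7547607421875, 198.3129425048828), (90.6771240234375, 87.79994201660156), 0.14434388279914856)
[array([494.9, 236.6,  61. ]), array([462.2, 328.7,  34. ]), array([450.9,  20.2,  46. ])]
```

View pics/d1.png

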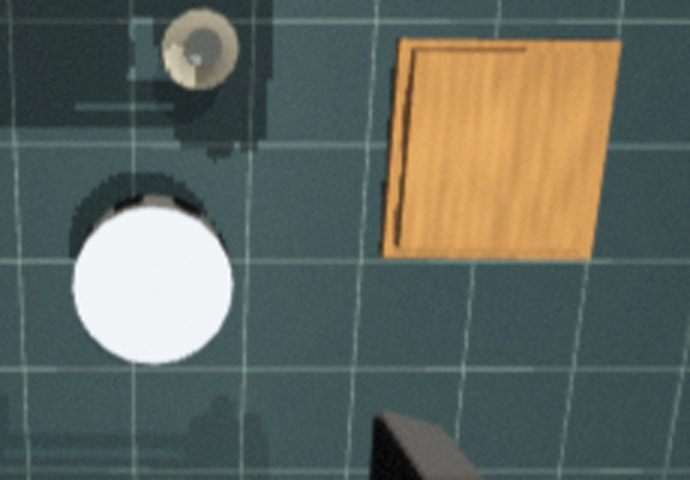

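Request:
{"op": "send_rows", "data": {
  "commands": [
    [[0.0,-0.003,0.03],0],
    [[0.0,-0.003,0.06],0],
    [[0.0,-0.003,0.09],0],
    [[0.0,-0.003,0.12],0],
    [[0.0,-0.003,0.15],0],
    [[0.0,-0.003,0.175],0],
    [[0.0,-0.003,0.188],0],
    [[0.0,-0.003,0.188],0]
  ]
}}

```text
clock: 2.2
eef_pos: [476.9, 146.1, 10.0]
eef_rot: [-3.137, 0.001, 1.572]
wrist_force: [0.3, 0.1, -0.3]
finger_gap: 93.9
```

Request:
{"op": "send_rows", "data": {
  "commands": [
    [[0,0,0],0],
    [[0,0,0],0],
    [[0,0,0],0],
    [[0,0,0],0],
    [[0,0,0],0],
    [[0,0,0],0],
    [[0,0,0],0],
    [[0,0,0],0]
  ],
  "hand": 1,
  "force": 10
}}

```text
clock: 2.87
eef_pos: [479.2, 145.7, 13.2]
eef_rot: [3.141, -0.0, 1.571]
wrist_force: [-2.3, 1.9, 7.4]
finger_gap: 63.5
```

Request:
{"op": "send_rows", "data": {
  "commands": [
    [[0,0,0],0],
    [[0,0,0],0],
    [[0,0,0],0],
    [[0,0,0],0],
    [[0,0,0],0],
    [[0,0,0],0],
    [[0,0,0],0],
    [[0,0,0],0]
  ]
}}

```text
clock: 3.53
eef_pos: [479.2, 145.7, 13.2]
eef_rot: [3.141, -0.0, 1.571]
wrist_force: [-2.1, -0.4, 7.3]
finger_gap: 63.8
```

Request:
{"op": "send_rows", "data": {
  "commands": [
    [[0,0,0],0],
    [[0,0,0],0],
    [[0,0,0],0],
    [[0,0,0],0],
    [[0,0,-0.02],0],
    [[0,0,-0.05],0],
    [[0,0,-0.085],0],
    [[0,0,-0.12],0]
  ],
  "hand": -1
}}

```text
clock: 4.2
eef_pos: [478.3, 145.5, 133.6]
eef_rot: [-3.14, 0.0, 1.571]
wrist_force: [0.3, -0.8, 0.5]
finger_gap: 94.1
```

Request:
{"op": "send_rows", "data": {
  "commands": [
    [[0,0,-0.035],0],
    [[0,0,-0.065],0],
    [[0,0,-0.07],0],
    [[0,0,-0.07],0],
    [[0,0,-0.07],0],
    [[0,0,-0.07],0],
    [[0,0,-0.07],0],
    [[0,0,-0.07],0]
  ]
}}

```text
clock: 4.87
eef_pos: [478.5, 145.5, 201.3]
eef_rot: [-3.14, 0.0, 1.571]
wrist_force: [-0.0, 0.1, 0.8]
finger_gap: 94.2
```

```bash
python3 - <<'E'
from h import *
im,st,m=snap('c2'); print(st['eef_pos'],st['eef_rot'],st['wrist_force'])
for th in (180,215):
    c=blob(white(im,th),(251,178)); print(th,cv2.boundingRect(c),circ(cast(m,c,40,st)))
E
```

```text
[478.47413876 145.52280226 201.32335829] [-3.13968038e+00  4.12844098e-04  1.57080658e+00] [-0.03532385  0.1353984   0.82422458]
180 (227, 148, 53, 52) (array([478.76322772, 147.00802622,  31.24812327]), np.float64(0.292075589338533))
215 (227, 148, 53, 52) (array([478.87086791, 146.9614159 ,  30.90280838]), np.float64(0.30412642982652227))
```

Request:
{"op": "send_rows", "data": {
  "commands": [
    [[-0.035,0.015,0],0],
    [[-0.071,0.031,0],0],
    [[-0.107,0.046,0],0],
    [[-0.143,0.062,0],0],
    [[-0.179,0.077,0],0],
    [[-0.215,0.093,0],0],
    [[-0.251,0.108,0],0],
    [[-0.285,0.123,0],0]
  ]
}}

```text
clock: 5.58
eef_pos: [602.1, -141.6, 201.9]
eef_rot: [-3.141, -0.0, 1.57]
wrist_force: [0.8, 0.7, 0.5]
finger_gap: 94.1
```

Request:
{"op": "send_rows", "data": {
  "commands": [
    [[-0.035,0.015,0],0],
    [[-0.06,0.026,0],0],
    [[-0.07,0.031,0],0],
    [[-0.07,0.031,0],0],
    [[-0.07,0.031,0],0],
    [[-0.07,0.031,0],0],
    [[-0.07,0.031,0],0],
    [[-0.07,0.031,0],0]
  ]
}}

```text
clock: 6.25
eef_pos: [632.8, -208.4, 202.8]
eef_rot: [3.141, 0.0, 1.572]
wrist_force: [0.2, 0.1, -1.0]
finger_gap: 94.0
```

```bash
python3 - <<'E'
from h import *
im,st,m=snap('c3'); print(st['eef_pos'],st['eef_rot'],st['qd'].round(3))
E
```

```text
[ 632.78203619 -208.39431876  202.84964173] [3.14118211e+00 1.02994632e-04 1.57188915e+00] [-0.006  0.005 -0.005 -0.     0.001 -0.   ]
```

View pics/c3.png

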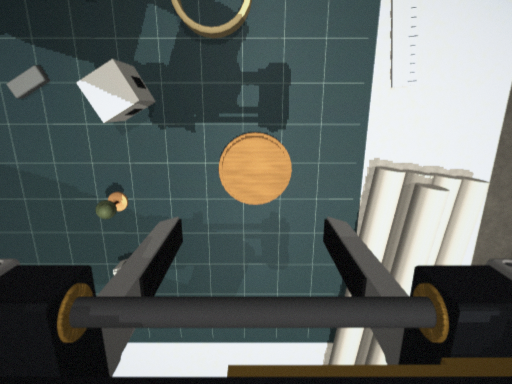

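```bash
python3 - <<'E'
from h import *
im,st,m=load('c3')
c=blob(brown(im),(255,168))
R,t=pose(m,st)
A=cast(m,c,6,st);B=cast(m,c,0,st)
ctr=A.mean(0)
near=((A-ctr)[:,:2]@(t-ctr)[:2])>0
P=np.where(near[:,None],B,A)
print('cam',t,circ(P),circ(A),circ(cast(m,c,3,st)))
# interior: flat edge
cv2.imwrite('pics/d3.png',cv2.resize(im[110:220,195:315],None,fx=5,fy=5,interpolation=cv2.INTER_CUBIC))
E
```

```text
cam [ 632.40575202 -130.27521454  382.78893325] (array([ 635.41864704, -208.35789687,   47.65644621]), np.float64(0.32772467721629944)) (array([ 635.42340055, -208.21550203,   47.66955681]), np.float64(0.35308285001865836)) (array([ 635.44747753, -208.83608993,   48.04909319]), np.float64(0.3558935942516796))
```

View pics/d3.png

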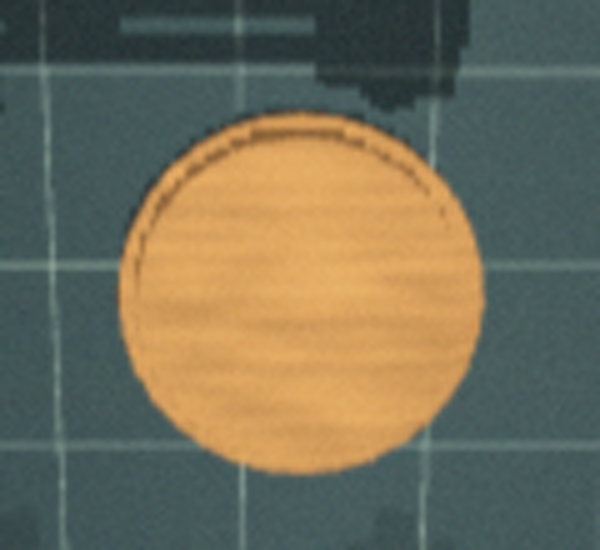

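Request:
{"op": "send_rows", "data": {
  "commands": [
    [[0.035,-0.015,0],0],
    [[0.071,-0.031,0],0],
    [[0.107,-0.046,0],0],
    [[0.143,-0.062,0],0],
    [[0.179,-0.077,0],0],
    [[0.215,-0.093,0],0],
    [[0.251,-0.109,0],0],
    [[0.286,-0.124,0],0]
  ]
}}

```text
clock: 6.97
eef_pos: [507.4, 78.5, 202.8]
eef_rot: [3.141, -0.0, 1.571]
wrist_force: [0.9, -0.2, -0.1]
finger_gap: 93.9
```

Request:
{"op": "send_rows", "data": {
  "commands": [
    [[0.03,-0.014,0.01],0],
    [[0.055,-0.024,0.03],0],
    [[0.069,-0.03,0.06],0],
    [[0.0695,-0.03,0.09],0],
    [[0.0695,-0.03,0.12],0],
    [[0.0695,-0.03,0.15],0],
    [[0.0695,-0.03,0.175],0],
    [[0.0695,-0.03,0.189],0]
  ]
}}

```text
clock: 7.63
eef_pos: [477.4, 146.2, 11.0]
eef_rot: [-3.139, 0.001, 1.572]
wrist_force: [0.7, -0.4, -0.8]
finger_gap: 94.2
```

Request:
{"op": "send_rows", "data": {
  "commands": [
    [[0,0,0],0],
    [[0,0,0],0],
    [[0,0,0],0],
    [[0,0,0],0],
    [[0,0,0],0],
    [[0,0,0],0],
    [[0,0,0],0],
    [[0,0,0],0]
  ],
  "hand": 1,
  "force": 12
}}

```text
clock: 8.3
eef_pos: [479.4, 146.3, 14.5]
eef_rot: [3.14, -0.0, 1.571]
wrist_force: [-2.0, 0.1, 8.5]
finger_gap: 64.1
```

Request:
{"op": "send_rows", "data": {
  "commands": [
    [[0,0,-0.015],0],
    [[0,0,-0.04],0],
    [[-0.01,0.004,-0.065],0],
    [[-0.035,0.015,-0.085],0],
    [[-0.07,0.03,-0.09],0],
    [[-0.105,0.046,-0.09],0],
    [[-0.14,0.061,-0.09],0],
    [[-0.175,0.077,-0.09],0]
  ]
}}

```text
clock: 8.97
eef_pos: [556.3, -30.7, 104.2]
eef_rot: [3.141, 0.0, 1.571]
wrist_force: [0.5, 0.5, -0.5]
finger_gap: 63.8
```

Request:
{"op": "send_rows", "data": {
  "commands": [
    [[-0.035,0.015,0],0],
    [[-0.07,0.03,0],0],
    [[-0.105,0.045,0],0],
    [[-0.135,0.059,0],0],
    [[-0.16,0.07,0],0],
    [[-0.175,0.077,0],0],
    [[-0.18,0.079,0],0],
    [[-0.18,0.079,0],0]
  ]
}}

```text
clock: 9.63
eef_pos: [634.7, -209.7, 103.2]
eef_rot: [-3.141, -0.0, 1.57]
wrist_force: [-0.0, 0.4, -1.0]
finger_gap: 64.1
```

```bash
python3 - <<'E'
from h import *
im,st,m=snap('c4'); print(st['eef_pos'],st['eef_rot'],st['finger_gap'],st['wrist_force'])
E
```

```text
[ 634.68903832 -209.67459156  103.22666803] [-3.14132716e+00 -8.67033224e-05  1.56958288e+00] 64.06922672225689 [-0.01710177  0.43967577 -1.01322138]
```

View pics/c4.png

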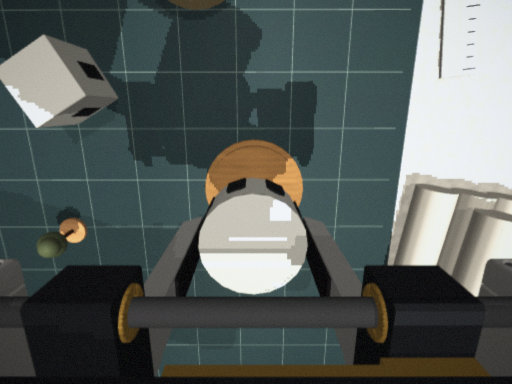

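```bash
python3 - <<'E'
from h import *
im,st,m=load('c4')
g=cv2.cvtColor(im,cv2.COLOR_BGR2HSV)
mask=((g[...,2]>130)&(g[...,1]<50)).astype(np.uint8)
c=blob(mask,(253,243));print(cv2.boundingRect(c));
z=st['eef_pos'][2]+25.5
print(circ(cast(m,c,z,st)), rel(st,[635.7,-209.1,26.5]))
E
```

```text
(198, 193, 109, 102)
(array([ 634.43768315, -208.95106274,   31.62611134]), np.float64(0.2555388447522599)) [0.00056917 0.00103063 0.07672645]
```

Request:
{"op": "send_rows", "data": {
  "commands": [
    [[0.0005,0.001,0.015],0],
    [[0.0005,0.001,0.03],0],
    [[0.0005,0.001,0.045],0],
    [[0.0005,0.001,0.058],0],
    [[0.0005,0.001,0.067],0],
    [[0.0005,0.001,0.073],0],
    [[0.0005,0.001,0.0755],0],
    [[0.0005,0.001,0.0755],0]
  ]
}}

```text
clock: 10.35
eef_pos: [635.8, -208.2, 27.8]
eef_rot: [-3.141, -0.0, 1.571]
wrist_force: [1.2, 0.4, -0.6]
finger_gap: 63.8
```

Request:
{"op": "send_rows", "data": {
  "commands": [
    [[0,0,0.0005],0],
    [[0,0,0.0005],0],
    [[0,0,0.0005],0],
    [[0,0,0.0005],0],
    [[0,0,0.0005],0],
    [[0,0,0.0005],0],
    [[0,0,0.0005],0],
    [[0,0,0.0005],0]
  ]
}}

```text
clock: 11.02
eef_pos: [635.8, -208.4, 27.5]
eef_rot: [3.142, 0.0, 1.571]
wrist_force: [0.7, 0.2, -1.3]
finger_gap: 63.5
```

Request:
{"op": "send_rows", "data": {
  "commands": [
    [[-0.0005,0,0.0003],0],
    [[-0.0005,0,0.0006],0],
    [[-0.0005,0,0.001],0],
    [[-0.0005,0,0.001],0],
    [[-0.0005,0,0.001],0],
    [[-0.0005,0,0.001],0],
    [[-0.0005,0,0.001],0],
    [[-0.0005,0,0.001],0]
  ]
}}

```text
clock: 11.68
eef_pos: [635.8, -209.0, 26.7]
eef_rot: [3.141, 0.0, 1.571]
wrist_force: [-3.6, -0.0, 4.9]
finger_gap: 63.9
```

Request:
{"op": "send_rows", "data": {
  "commands": [
    [[0,0,0],0],
    [[0,0,0],0],
    [[0,0,0],0],
    [[0,0,0],0],
    [[0,0,0],0],
    [[0,0,-0.02],0],
    [[0,0,-0.05],0],
    [[0,0,-0.085],0]
  ],
  "hand": -1
}}

```text
clock: 12.35
eef_pos: [634.9, -208.6, 110.7]
eef_rot: [-3.138, -0.001, 1.571]
wrist_force: [0.5, -0.3, 0.3]
finger_gap: 93.7
```

Request:
{"op": "send_rows", "data": {
  "commands": [
    [[0,0,-0.035],0],
    [[0,0,-0.065],0],
    [[0,0,-0.09],0],
    [[0,0,-0.09],0],
    [[0,0,-0.09],0],
    [[0,0,-0.09],0],
    [[0,0,-0.09],0],
    [[0,0,-0.09],0]
  ]
}}

```text
clock: 13.02
eef_pos: [635.5, -208.8, 200.0]
eef_rot: [-3.14, -0.001, 1.571]
wrist_force: [0.1, -0.4, 0.1]
finger_gap: 94.1
```

```bash
cat >> h.py <<'E'
def plinth(m,st,c):
    R,t=pose(m,st);A=cast(m,c,6,st);B=cast(m,c,0,st);ctr=A.mean(0)
    near=((A-ctr)[:,:2]@(t-ctr)[:2])>0
    return np.where(near[:,None],B,A)
E
python3 - <<'E'
from h import *
im,st,m=snap('c5'); print(st['eef_pos'],st['eef_rot'])
c=blob(white(im,170),(255,165));print(cv2.boundingRect(c),circ(cast(m,c,52,st)))
w=white(im,100)|brown(im)
c=blob(brown(im),(255,165));print(cv2.boundingRect(c),circ(plinth(m,st,c)))
cv2.imwrite('pics/d5.png',cv2.resize(im[100:230,180:330],None,fx=4,fy=4,interpolation=cv2.INTER_CUBIC))
E
```

```text
[ 635.45818377 -208.79099392  199.98588783] [-3.13955186e+00 -7.83379307e-04  1.57078013e+00]
(226, 150, 55, 55) (array([ 635.4674695 , -208.32327254,   31.44322062]), np.float64(0.3012638626280799))
(217, 132, 73, 72) (array([ 635.40398038, -208.47738459,   46.66339249]), np.float64(4.697255572918845))
```

View pics/d5.png

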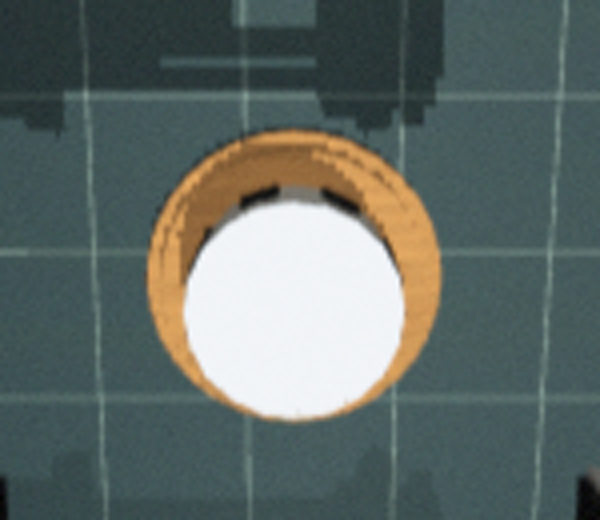

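Request:
{"op": "send_rows", "data": {
  "commands": [
    [[0.037,-0.012,0],0],
    [[0.075,-0.024,0],0],
    [[0.113,-0.036,0],0],
    [[0.151,-0.048,0],0],
    [[0.189,-0.061,0],0],
    [[0.227,-0.073,0],0],
    [[0.265,-0.085,0],0],
    [[0.303,-0.098,0],0]
  ]
}}

```text
clock: 13.73
eef_pos: [536.8, 95.7, 201.1]
eef_rot: [-3.141, 0.0, 1.571]
wrist_force: [0.6, 0.9, 1.0]
finger_gap: 93.9
```

Request:
{"op": "send_rows", "data": {
  "commands": [
    [[0.038,-0.012,0],0],
    [[0.076,-0.024,0],0],
    [[0.114,-0.036,0],0],
    [[0.152,-0.048,0],0],
    [[0.19,-0.061,0],0],
    [[0.22,-0.071,0],0],
    [[0.237,-0.077,0],0],
    [[0.239,-0.077,0],0]
  ]
}}

```text
clock: 14.4
eef_pos: [459.3, 335.8, 200.8]
eef_rot: [-3.141, 0.0, 1.574]
wrist_force: [-0.7, -0.3, -1.2]
finger_gap: 93.8
```

Request:
{"op": "send_rows", "data": {
  "commands": [
    [[0,0,0],0],
    [[0,0,0],0],
    [[0,0,0],0],
    [[0,0,0],0],
    [[0,0,0],0],
    [[0,0,0],0],
    [[0,0,0],0],
    [[0,0,0],0]
  ]
}}

```text
clock: 15.07
eef_pos: [460.9, 332.9, 201.5]
eef_rot: [3.142, -0.0, 1.571]
wrist_force: [0.3, 0.1, -0.3]
finger_gap: 94.3
```

```bash
python3 - <<'E'
from h import *
im,st,m=snap('c6'); print(st['eef_pos'],st['eef_rot'])
c=blob(white(im,190),(255,172));print(cv2.boundingRect(c),circ(cast(m,c,34,st)))
c=blob(white(im,215),(255,172));r=circ(cast(m,c,34,st));print(r,rel(st,[*(r[0][:2]+[.4,-0.7]),10]))
E
```

```text
[460.90100923 332.94141788 201.49010473] [ 3.14154796e+00 -1.12917792e-05  1.57060005e+00]
(230, 145, 40, 41) (array([457.10836926, 343.56430148,  24.1493878 ]), np.float64(0.28111832379470914))
(array([457.10222948, 343.45436952,  23.96002254]), np.float64(0.272461978204536)) [ 0.00981012 -0.00340926  0.19149006]
```

View pics/c6.png

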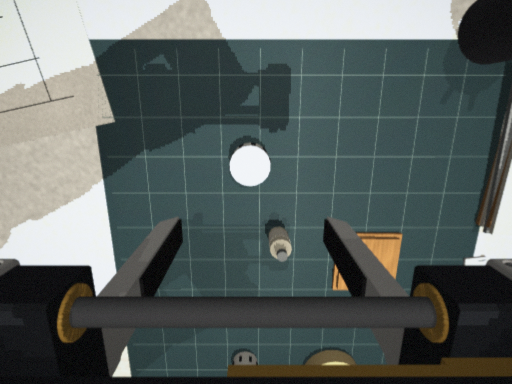

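Request:
{"op": "send_rows", "data": {
  "commands": [
    [[0.01,-0.0035,0.03],0],
    [[0.01,-0.0035,0.065],0],
    [[0.01,-0.0035,0.1],0],
    [[0.01,-0.0035,0.135],0],
    [[0.01,-0.0035,0.165],0],
    [[0.01,-0.0035,0.185],0],
    [[0.01,-0.0035,0.193],0],
    [[0.01,-0.0035,0.193],0]
  ]
}}

```text
clock: 15.78
eef_pos: [456.6, 342.6, 6.9]
eef_rot: [-3.139, 0.002, 1.571]
wrist_force: [0.2, -0.8, -0.6]
finger_gap: 94.3
```

Request:
{"op": "send_rows", "data": {
  "commands": [
    [[0,0,0],0],
    [[0,0,0],0],
    [[0,0,0],0],
    [[0,0,0],0],
    [[0,0,0],0],
    [[0,0,0],0],
    [[0,0,0],0],
    [[0,0,0],0]
  ],
  "hand": 1,
  "force": 12
}}

```text
clock: 16.45
eef_pos: [457.4, 343.1, 8.7]
eef_rot: [3.141, -0.0, 1.571]
wrist_force: [-1.2, 0.3, 2.4]
finger_gap: 49.7
```

Request:
{"op": "send_rows", "data": {
  "commands": [
    [[0,0,0],0],
    [[0,0,0],0],
    [[0,0,0],0],
    [[0,0,0],0],
    [[0,0,0],0],
    [[0,0,0],0],
    [[0,0,0],0],
    [[0,0,0],0]
  ]
}}

```text
clock: 17.12
eef_pos: [457.4, 343.2, 8.6]
eef_rot: [3.141, -0.0, 1.571]
wrist_force: [-0.8, -0.9, 4.9]
finger_gap: 49.6
```

Request:
{"op": "send_rows", "data": {
  "commands": [
    [[0,0,-0.02],0],
    [[0,0,-0.05],0],
    [[0,0,-0.08],0],
    [[-0.02,0.006,-0.105],0],
    [[-0.053,0.017,-0.115],0],
    [[-0.09,0.029,-0.115],0],
    [[-0.127,0.041,-0.115],0],
    [[-0.164,0.053,-0.115],0]
  ]
}}

```text
clock: 17.78
eef_pos: [510.4, 177.5, 123.4]
eef_rot: [3.141, -0.0, 1.571]
wrist_force: [1.5, 0.3, -0.6]
finger_gap: 49.9
```

Request:
{"op": "send_rows", "data": {
  "commands": [
    [[-0.037,0.012,0],0],
    [[-0.074,0.024,0],0],
    [[-0.111,0.036,0],0],
    [[-0.148,0.048,0],0],
    [[-0.185,0.06,0],0],
    [[-0.222,0.072,0],0],
    [[-0.259,0.084,0],0],
    [[-0.296,0.096,0],0]
  ]
}}

```text
clock: 18.45
eef_pos: [606.4, -118.9, 123.1]
eef_rot: [-3.141, -0.0, 1.571]
wrist_force: [1.1, 0.5, 0.2]
finger_gap: 49.9
```

Request:
{"op": "send_rows", "data": {
  "commands": [
    [[-0.033,0.011,0],0],
    [[-0.06,0.019,0],0],
    [[-0.08,0.026,0],0],
    [[-0.091,0.0293,0],0],
    [[-0.0918,0.0294,0],0],
    [[-0.0918,0.0294,0],0],
    [[-0.0918,0.0294,0],0],
    [[-0.0918,0.0294,0],0]
  ]
}}

```text
clock: 19.12
eef_pos: [635.7, -207.3, 123.6]
eef_rot: [-3.142, -0.0, 1.572]
wrist_force: [1.1, -0.2, -1.0]
finger_gap: 49.7
```

```bash
cat >> h.py <<'E'
def held(im,m,st,up,uv=(253,243)):
    g=cv2.cvtColor(im,cv2.COLOR_BGR2HSV)
    c=blob(((g[...,2]>130)&(g[...,1]<50)).astype(np.uint8),uv)
    return cv2.boundingRect(c),circ(cast(m,c,st['eef_pos'][2]+up,st))
E
python3 - <<'E'
from h import *
im,st,m=snap('c7'); print(st['eef_pos'],st['eef_rot'],st['finger_gap'])
print(held(im,m,st,34-8.65),rel(st,[635.8,-208.65,60.7]))
E
```

```text
[ 635.68590755 -207.29377888  123.63632223] [-3.14158841e+00 -1.20352523e-04  1.57220267e+00] 49.7310484460984
((211, 206, 84, 79), (array([ 635.4051715 , -206.90546885,   24.65339633]), np.float64(0.2455570381800396))) [-0.00136395  0.00011245  0.06293616]
```

View pics/c7.png

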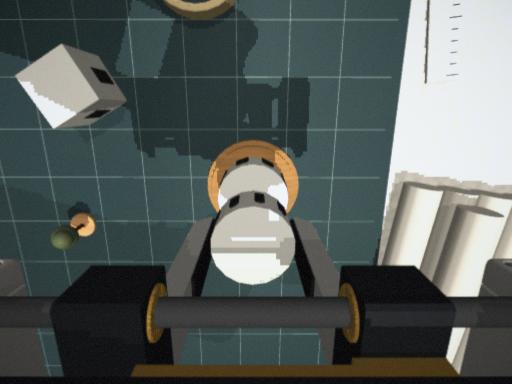

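Request:
{"op": "send_rows", "data": {
  "commands": [
    [[-0.001,0,0.02],0],
    [[-0.001,0,0.035],0],
    [[-0.001,0,0.047],0],
    [[-0.001,0,0.055],0],
    [[-0.001,0,0.06],0],
    [[-0.001,0,0.061],0],
    [[-0.001,0,0.061],0],
    [[-0.001,0,0.061],0]
  ]
}}

```text
clock: 19.83
eef_pos: [636.1, -209.8, 63.2]
eef_rot: [3.141, 0.0, 1.571]
wrist_force: [-0.3, 0.4, 0.2]
finger_gap: 49.7
```

Request:
{"op": "send_rows", "data": {
  "commands": [
    [[0,0,0],0],
    [[0,0,0],0],
    [[0,0,0],0],
    [[0,0,0],0],
    [[0,0,0],0],
    [[0,0,0],0],
    [[0,0,0],0],
    [[0,0,0],0]
  ]
}}

```text
clock: 20.5
eef_pos: [635.7, -209.7, 62.4]
eef_rot: [-3.142, -0.0, 1.571]
wrist_force: [-1.1, 0.2, -0.7]
finger_gap: 49.8
```

Request:
{"op": "send_rows", "data": {
  "commands": [
    [[0.001,0,0],0],
    [[0.001,0,0],0],
    [[0.001,0,0.0005],0],
    [[0.001,0,0.001],0],
    [[0.001,0,0.0015],0],
    [[0.001,0,0.0018],0],
    [[0.001,0,0.0018],0],
    [[0.001,0,0.0018],0]
  ]
}}

```text
clock: 21.17
eef_pos: [635.7, -208.7, 60.7]
eef_rot: [-3.142, -0.0, 1.571]
wrist_force: [-0.8, 1.5, -0.1]
finger_gap: 49.7
```

Request:
{"op": "send_rows", "data": {
  "commands": [
    [[0,0,0],0],
    [[0,0,0],0],
    [[0,0,0],0],
    [[0,0,0],0],
    [[0,0,0],0],
    [[0,0,-0.02],0],
    [[0,0,-0.05],0],
    [[0,0,-0.085],0]
  ],
  "hand": -1
}}

```text
clock: 21.83
eef_pos: [634.9, -208.4, 145.0]
eef_rot: [-3.138, -0.001, 1.571]
wrist_force: [-0.1, 0.0, -0.2]
finger_gap: 93.4
```

Request:
{"op": "send_rows", "data": {
  "commands": [
    [[0,0,-0.035],0],
    [[0,0,-0.065],0],
    [[0,0,-0.075],0],
    [[0,0,-0.075],0],
    [[0,0,-0.075],0],
    [[0,0,-0.075],0],
    [[0,0,-0.075],0],
    [[0,0,-0.075],0]
  ]
}}

```text
clock: 22.5
eef_pos: [635.4, -208.6, 219.0]
eef_rot: [-3.139, -0.001, 1.571]
wrist_force: [0.3, -0.2, 0.4]
finger_gap: 94.4
```

```bash
python3 - <<'E'
from h import *
im,st,m=snap('c8'); print(st['eef_pos'],st['eef_rot'])
c=blob(white(im,215),(255,165));print(cv2.boundingRect(c),circ(cast(m,c,86,st)))
cv2.imwrite('pics/d8.png',cv2.resize(im[100:230,180:330],None,fx=4,fy=4,interpolation=cv2.INTER_CUBIC))
E
```

```text
[ 635.37775142 -208.5724498   218.98699597] [-3.13933089e+00 -8.80285606e-04  1.57081141e+00]
(227, 152, 53, 51) (array([ 636.12220027, -206.15212464,   26.17283641]), np.float64(2.379756144549566))
```

View pics/d8.png

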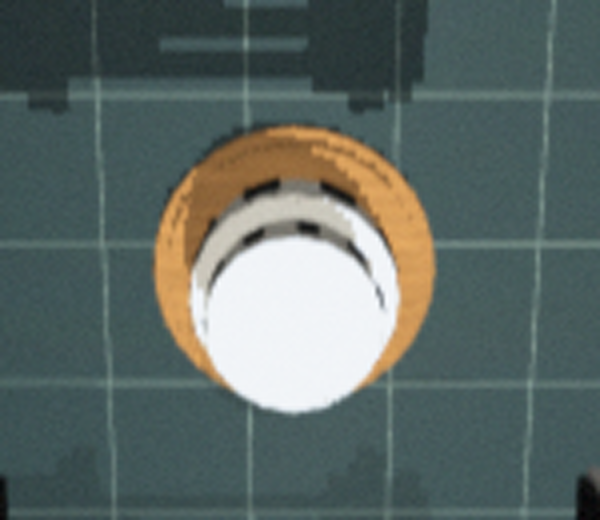

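```bash
python3 - <<'E'
from h import *
im,st,m=load('c8')
c=blob(white(im,215),(255,165));c=c[c[:,1]>184];P=cast(m,c,86,st);print(len(c),circ(P))
E
```

```text
53 (array([ 635.38122873, -206.83904729,   25.32867112]), np.float64(0.30736276396051826))
```

Request:
{"op": "send_rows", "data": {
  "commands": [
    [[0.028,-0.023,0],0],
    [[0.058,-0.047,0],0],
    [[0.088,-0.071,0],0],
    [[0.118,-0.096,0.005],0],
    [[0.148,-0.12,0.01],0],
    [[0.178,-0.145,0.015],0],
    [[0.205,-0.167,0.019],0],
    [[0.22,-0.18,0.019],0]
  ]
}}

```text
clock: 23.22
eef_pos: [453.3, 13.3, 200.7]
eef_rot: [-3.14, -0.0, 1.572]
wrist_force: [-0.3, -0.2, 0.6]
finger_gap: 94.1
```

Request:
{"op": "send_rows", "data": {
  "commands": [
    [[0.002,-0.003,0],0],
    [[0.002,-0.003,0],0],
    [[0.002,-0.003,0],0],
    [[0.002,-0.003,0],0],
    [[0.002,-0.003,0],0],
    [[0.002,-0.003,0],0],
    [[0.002,-0.003,0],0],
    [[0.002,-0.003,0],0]
  ]
}}

```text
clock: 23.88
eef_pos: [452.9, 13.0, 201.5]
eef_rot: [-3.141, 0.0, 1.57]
wrist_force: [0.1, -0.2, -0.4]
finger_gap: 93.8
```

```bash
python3 - <<'E'
from h import *
im,st,m=snap('c9'); print(st['eef_pos'],st['eef_rot'])
cv2.imwrite('pics/d9.png',cv2.resize(im[90:250,150:350],None,fx=3.7,fy=3.7,interpolation=cv2.INTER_CUBIC))
E
```

```text
[452.8687345   13.03100356 201.53604231] [-3.14141253e+00  8.71398615e-06  1.57034435e+00]
```

View pics/d9.png

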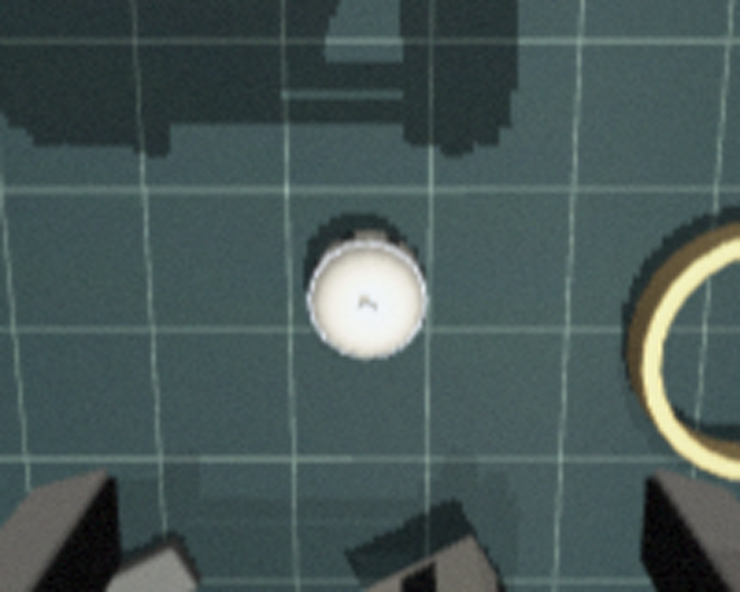

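```bash
python3 - <<'E'
from h import *
im,st,m=load('c9')
for th in (150,180):
  c=hull(blob(white(im,th),(249,171)));r=circ(cast(m,c,26,st));print(cv2.boundingRect(c),r)
print(cast(m,(249.2,171.3),46,st))
print(rel(st,[*(r[0][:2]+[.3,-0.4]),5]))
E
```

```text
(233, 155, 33, 32) (array([448.1296782 ,  15.77508967,  20.08959423]), np.float64(0.1869969320232195))
(233, 155, 33, 31) (array([448.15382657,  15.91499399,  19.46795374]), np.float64(0.4468827264060279))
[[448.66165243  19.40999692  46.        ]]
[ 0.00248371 -0.00438063  0.19653681]
```

```bash
python3 - <<'E'
from h import *
im,st,m=load('c9')
for z in (40,44,46): print(z,proj(m,[448.15,15.85,z],st),proj(m,[448.15,17.5,z],st))
cv2.imwrite('pics/e9.png',cv2.resize(im[150:195,225:275],None,fx=12,fy=12,interpolation=cv2.INTER_NEAREST))
E
```

```text
40 [[248.83856236 173.16375559]] [[248.83419208 171.81392266]]
44 [[248.79571207 173.89228747]] [[248.79123783 172.52830344]]
46 [[248.7739263  174.26268573]] [[248.76939873 172.89151483]]
```

View pics/e9.png

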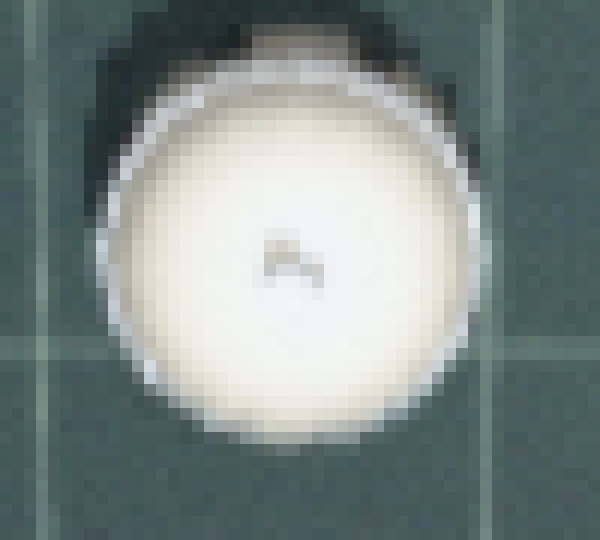

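Request:
{"op": "send_rows", "data": {
  "commands": [
    [[0.0025,-0.0044,0.035],0],
    [[0.0025,-0.0044,0.07],0],
    [[0.0025,-0.0044,0.105],0],
    [[0.0025,-0.0044,0.14],0],
    [[0.0025,-0.0044,0.17],0],
    [[0.0025,-0.0044,0.188],0],
    [[0.0025,-0.0044,0.1955],0],
    [[0.0025,-0.0044,0.1965],0]
  ]
}}

```text
clock: 24.6
eef_pos: [447.7, 15.8, 4.1]
eef_rot: [-3.139, -0.0, 1.571]
wrist_force: [0.2, 0.3, -1.2]
finger_gap: 93.9
```

Request:
{"op": "send_rows", "data": {
  "commands": [
    [[0,0,0],0],
    [[0,0,0],0],
    [[0,0,0],0],
    [[0,0,0],0],
    [[0,0,0],0],
    [[0,0,0],0],
    [[0,0,0],0],
    [[0,0,0],0]
  ],
  "hand": 1,
  "force": 10
}}

```text
clock: 25.27
eef_pos: [448.3, 15.8, 5.2]
eef_rot: [3.141, 0.0, 1.571]
wrist_force: [0.1, 0.1, -0.2]
finger_gap: 44.1
```

Request:
{"op": "send_rows", "data": {
  "commands": [
    [[0,0,0],0],
    [[0,0,0],0],
    [[0,0,0],0],
    [[0,0,0],0],
    [[0,0,0],0],
    [[0,0,0],0],
    [[0,0,0],0],
    [[0,0,0],0]
  ]
}}

```text
clock: 25.93
eef_pos: [448.3, 15.8, 5.2]
eef_rot: [3.142, 0.0, 1.571]
wrist_force: [-1.2, 1.2, 2.0]
finger_gap: 39.7
```

Request:
{"op": "send_rows", "data": {
  "commands": [
    [[0,0,-0.025],0],
    [[0,0,-0.06],0],
    [[0,0,-0.095],0],
    [[-0.018,0.015,-0.122],0],
    [[-0.045,0.038,-0.13],0],
    [[-0.075,0.063,-0.13],0],
    [[-0.105,0.088,-0.13],0],
    [[-0.135,0.113,-0.13],0]
  ]
}}

```text
clock: 26.6
eef_pos: [562.2, -120.7, 135.2]
eef_rot: [3.141, 0.0, 1.571]
wrist_force: [0.4, 1.0, -0.4]
finger_gap: 39.6
```

Request:
{"op": "send_rows", "data": {
  "commands": [
    [[-0.027,0.022,0],0],
    [[-0.052,0.043,0],0],
    [[-0.072,0.06,0],0],
    [[-0.085,0.071,0],0],
    [[-0.089,0.0745,0],0],
    [[-0.089,0.0745,0],0],
    [[-0.089,0.0745,0],0],
    [[-0.089,0.0745,0],0]
  ]
}}

```text
clock: 27.27
eef_pos: [635.4, -207.2, 135.3]
eef_rot: [-3.141, -0.0, 1.572]
wrist_force: [0.5, 0.9, -0.6]
finger_gap: 39.6
```

Request:
{"op": "send_rows", "data": {
  "commands": [
    [[0,0,0],0],
    [[0,0,0],0],
    [[0,0,0],0],
    [[0,0,0],0],
    [[0,0,0],0],
    [[0,0,0],0],
    [[0,0,0],0],
    [[0,0,0],0]
  ]
}}

```text
clock: 27.93
eef_pos: [635.8, -208.2, 135.1]
eef_rot: [-3.142, 0.0, 1.571]
wrist_force: [0.6, -0.4, -0.4]
finger_gap: 39.7
```

```bash
python3 - <<'E'
from h import *
im,st,m=snap('c10'); print(st['eef_pos'],st['eef_rot'],st['finger_gap'])
print(held(im,m,st,26-5.2),rel(st,[635.75,-208.2,91.3]))
E
```

```text
[ 635.80596324 -208.21466624  135.12166494] [-3.14154113e+00  4.08196979e-07  1.57078270e+00] 39.692711254918756
((220, 212, 66, 64), (array([ 635.09784022, -208.36769709,   19.71798425]), np.float64(0.7250738813388776))) [ 1.46833645e-05 -5.37056098e-05  4.38216678e-02]
```

View pics/c10.png

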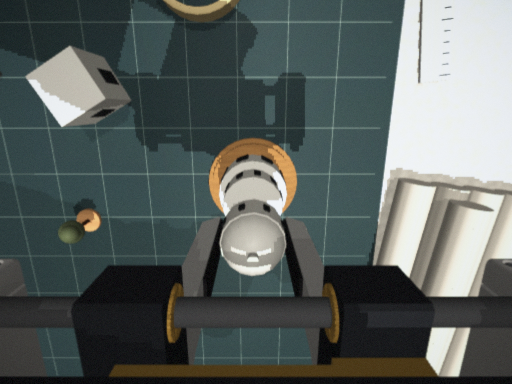

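Held and aligned well (dome at pixel (252,244), directly over the stack). Lower.

Request:
{"op": "send_rows", "data": {
  "commands": [
    [[0,0,0.015],0],
    [[0,0,0.027],0],
    [[0,0,0.036],0],
    [[0,0,0.04],0],
    [[0,0,0.042],0],
    [[0,0,0.0425],0],
    [[0,0,0.0425],0],
    [[0,0,0.0425],0]
  ]
}}

```text
clock: 28.65
eef_pos: [636.1, -208.3, 93.2]
eef_rot: [3.141, 0.0, 1.571]
wrist_force: [-0.2, 0.2, -0.4]
finger_gap: 39.6
```

Request:
{"op": "send_rows", "data": {
  "commands": [
    [[0,0,0],0],
    [[0,0,0],0],
    [[0,0,0],0],
    [[0,0,0],0],
    [[0,0,0],0],
    [[0,0,0],0],
    [[0,0,0],0],
    [[0,0,0],0]
  ]
}}

```text
clock: 29.32
eef_pos: [635.8, -208.2, 92.7]
eef_rot: [3.142, 0.0, 1.571]
wrist_force: [0.1, -0.0, -0.4]
finger_gap: 39.8
```

Request:
{"op": "send_rows", "data": {
  "commands": [
    [[0,0,0.0005],0],
    [[0,0,0.001],0],
    [[0,0,0.0014],0],
    [[0,0,0.0014],0],
    [[0,0,0.0014],0],
    [[0,0,0.0014],0],
    [[0,0,0.0014],0],
    [[0,0,0.0014],0]
  ]
}}

```text
clock: 29.98
eef_pos: [635.8, -208.2, 91.3]
eef_rot: [-3.142, 0.0, 1.571]
wrist_force: [-0.1, 1.1, 1.2]
finger_gap: 39.8
```

Request:
{"op": "send_rows", "data": {
  "commands": [
    [[0,0,0],0],
    [[0,0,0],0],
    [[0,0,0],0],
    [[0,0,0],0],
    [[0,0,0],0],
    [[0,0,-0.02],0],
    [[0,0,-0.05],0],
    [[0,0,-0.085],0]
  ],
  "hand": -1
}}

```text
clock: 30.65
eef_pos: [635.1, -207.9, 175.7]
eef_rot: [-3.138, -0.001, 1.571]
wrist_force: [0.5, 0.1, 1.3]
finger_gap: 89.7
```

Request:
{"op": "send_rows", "data": {
  "commands": [
    [[0,0,-0.035],0],
    [[0,0,-0.055],0],
    [[0,0,-0.055],0],
    [[0,0,-0.055],0],
    [[0,0,-0.055],0],
    [[0,0,-0.055],0],
    [[0,0,-0.055],0],
    [[0,0,-0.055],0]
  ]
}}

```text
clock: 31.32
eef_pos: [635.6, -208.1, 230.3]
eef_rot: [-3.14, -0.001, 1.571]
wrist_force: [0.2, -0.2, -0.7]
finger_gap: 93.9
```

```bash
python3 - <<'E'
from h import *
from cell import manip
im,st,m=snap('c11'); print(st['eef_pos'],st['eef_rot'])
a=cv2.resize(im[100:230,180:330],None,fx=3,fy=3,interpolation=cv2.INTER_CUBIC)
sd=manip.camera('side')[:,:,::-1];cv2.imwrite('pics/s11.png',sd)
b=cv2.resize(sd[160:260,310:400],None,fx=3.9,fy=3.9,interpolation=cv2.INTER_CUBIC)[:390]
cv2.imwrite('pics/d11.png',np.hstack([a,b[:,:345]]))
E
```

```text
[ 635.60823628 -208.12983542  230.253044  ] [-3.14015514e+00 -5.23297608e-04  1.57078619e+00]
```

View pics/d11.png

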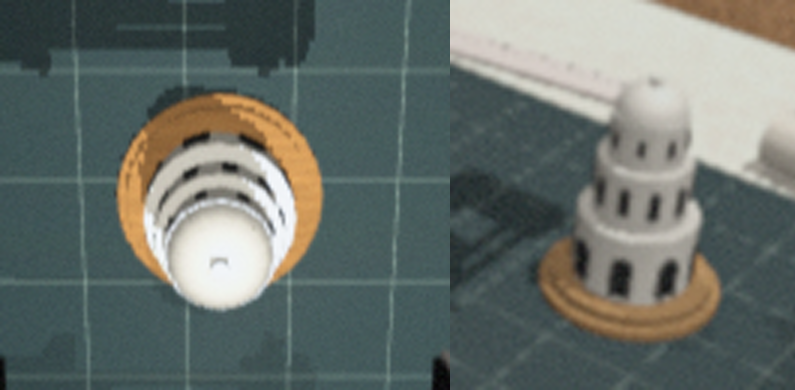

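Request:
{"op": "send_rows", "data": {
  "commands": [
    [[0.015,-0.025,0],0],
    [[0.035,-0.055,0.005],0],
    [[0.053,-0.085,0.012],0],
    [[0.07,-0.113,0.02],0],
    [[0.083,-0.136,0.027],0],
    [[0.093,-0.153,0.03],0],
    [[0.093,-0.153,0.03],0],
    [[0.093,-0.153,0.03],0]
  ]
}}

```text
clock: 32.08
eef_pos: [482.7, -115.0, 201.7]
eef_rot: [3.141, 0.0, 1.571]
wrist_force: [0.2, 0.4, -0.2]
finger_gap: 93.9
```

Request:
{"op": "send_rows", "data": {
  "commands": [
    [[0,0,0],0],
    [[0,0,0],0],
    [[0,0,0],0],
    [[0,0,0],0],
    [[0,0,0],0],
    [[0,0,0],0],
    [[0,0,0],0],
    [[0,0,0],0]
  ]
}}

```text
clock: 32.75
eef_pos: [482.8, -115.2, 201.2]
eef_rot: [-3.142, 0.0, 1.571]
wrist_force: [0.3, 0.0, 0.0]
finger_gap: 94.1
```

```bash
python3 - <<'E'
from h import *
im,st,m=snap('c12'); print(st['eef_pos'],st['eef_rot'])
cv2.imwrite('pics/d12.png',cv2.resize(im[90:250,150:350],None,fx=3.7,fy=3.7,interpolation=cv2.INTER_CUBIC))
E
```

```text
[ 482.84172155 -115.21612994  201.21956158] [-3.14154415e+00  4.16389188e-06  1.57080826e+00]
```

View pics/d12.png

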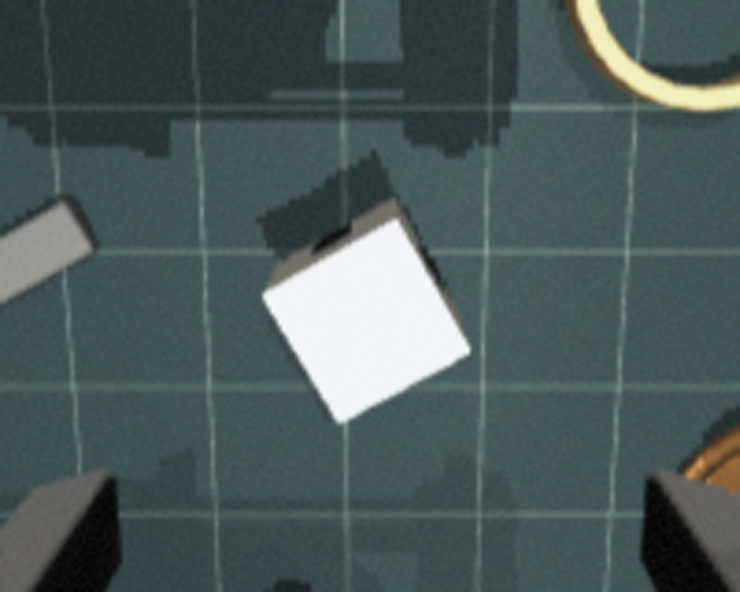

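```bash
cat >> h.py <<'E'
def rect(m,st,c,z):
    P=cast(m,c,z,st)[:,:2].astype(np.float32); r=cv2.minAreaRect(P)
    q=cv2.approxPolyDP(c.reshape(-1,1,2),6,True)[:,0]
    # line fits per edge
    out=[]
    for i in range(4):
        a,b=[cast(m,x,z,st)[0,:2] for x in (q[i],q[(i+1)%len(q)])]
        d=(b-a);L=np.hypot(*d);d/=L;n=np.array([-d[1],d[0]])
        s=P[(np.abs((P-a)@n)<3)&((P-a)@d>4)&((P-a)@d<L-4)]
        vx,vy,x,y=cv2.fitLine(s,cv2.DIST_HUBER,0,.01,.01).ravel();out.append((np.degrees(np.arctan2(vy,vx))%90,L,np.array([x,y]),np.array([vx,vy])))
    def inter(l1,l2):
        A=np.c_[l1[3],-l2[3]];t=np.linalg.solve(A,l2[2]-l1[2]);return l1[2]+t[0]*l1[3]
    cor=[inter(out[i],out[(i+1)%4]) for i in range(4)]
    return r,len(q),[(round(float(o[0]),2),round(float(o[1]),1)) for o in out],np.mean(cor,0)
E
python3 - <<'E'
from h import *
im,st,m=load('c12')
c=blob(white(im,215),(249,177));print(rect(m,st,c,56))
E
```

```text
(((478.27197265625, -113.52313995361328), (47.46160888671875, 47.50373458862305), 29.56325340270996), 4, [(29.66, 46.7), (29.24, 45.3), (30.16, 46.6), (29.9, 45.0)], array([ 478.18005 , -113.408356], dtype=float32))
```

Request:
{"op": "send_rows", "data": {
  "commands": [
    [[0.036,0.016,0],0],
    [[0.073,0.032,0],0],
    [[0.11,0.048,0],0],
    [[0.147,0.065,0],0],
    [[0.184,0.081,0],0],
    [[0.221,0.097,0],0],
    [[0.258,0.114,0],0],
    [[0.288,0.127,0],0]
  ]
}}

```text
clock: 33.47
eef_pos: [610.3, 175.6, 201.0]
eef_rot: [-3.142, -0.0, 1.572]
wrist_force: [-0.4, -0.5, -0.2]
finger_gap: 93.9
```

Request:
{"op": "send_rows", "data": {
  "commands": [
    [[0.015,0.007,0],0],
    [[0.025,0.011,0],0],
    [[0.025,0.011,0],0],
    [[0.025,0.011,0],0],
    [[0.025,0.011,0],0],
    [[0.025,0.011,0],0],
    [[0.025,0.011,0],0],
    [[0.025,0.011,0],0]
  ]
}}

```text
clock: 34.13
eef_pos: [620.8, 197.1, 201.6]
eef_rot: [3.141, -0.0, 1.57]
wrist_force: [0.3, 0.1, -0.2]
finger_gap: 93.7
```

Request:
{"op": "send_rows", "data": {
  "commands": [
    [[0,0,0],0],
    [[0,0,0],0],
    [[0,0,0],0],
    [[0,0,0],0],
    [[0,0,0],0],
    [[0,0,0],0],
    [[0,0,0],0],
    [[0,0,0],0]
  ]
}}

```text
clock: 34.8
eef_pos: [620.8, 197.8, 201.2]
eef_rot: [-3.142, 0.0, 1.571]
wrist_force: [0.9, -0.7, -0.0]
finger_gap: 94.1
```

```bash
python3 - <<'E'
from h import *
im,st,m=snap('c13'); print(st['eef_pos'],st['eef_rot'])
c=blob(brown(im),(253,170));
for z in (0,6,12): print(z,rect(m,st,c,z))
cv2.imwrite('pics/d13.png',cv2.resize(im[90:250,150:350],None,fx=3.7,fy=3.7,interpolation=cv2.INTER_CUBIC))
E
```

```text
[620.82521515 197.76941073 201.21901816] [-3.14156040e+00  3.11848619e-05  1.57075616e+00]
0 (((623.4287109375, 196.25335693359375), (92.33956909179688, 91.80583190917969), 89.70764923095703), 4, [(89.63, 89.4), (0.04, 90.7), (89.43, 91.0), (0.04, 90.3)], array([623.39624, 196.76172], dtype=float32))
6 (((623.384521484375, 197.50672912597656), (90.8860092163086, 90.36073303222656), 89.7076644897461), 4, [(89.63, 88.0), (0.04, 89.3), (89.42, 89.6), (0.04, 88.9)], array([623.3494, 198.0071], dtype=float32))
12 (((623.3402709960938, 198.76007080078125), (89.4324951171875, 88.91557312011719), 89.70767974853516), 4, [(89.63, 86.6), (0.04, 87.8), (89.43, 88.1), (0.04, 87.5)], array([623.3088 , 199.25246], dtype=float32))
```

View pics/d13.png

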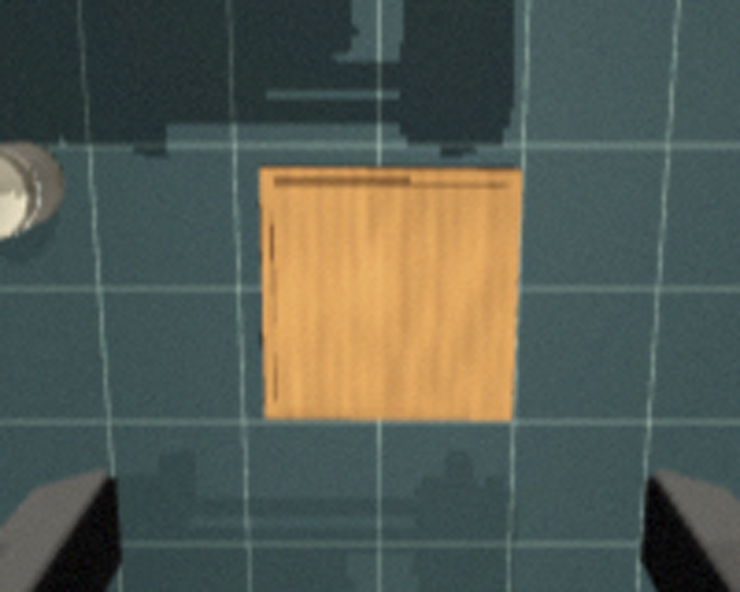

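Request:
{"op": "send_rows", "data": {
  "commands": [
    [[-0.036,-0.016,0],0],
    [[-0.073,-0.033,0],0],
    [[-0.11,-0.05,0],0],
    [[-0.147,-0.067,0],0],
    [[-0.184,-0.084,0],0],
    [[-0.221,-0.101,0],0],
    [[-0.258,-0.118,0],0],
    [[-0.288,-0.132,0],0]
  ]
}}

```text
clock: 35.52
eef_pos: [487.5, -92.2, 201.5]
eef_rot: [3.141, 0.0, 1.57]
wrist_force: [0.9, 0.3, 0.2]
finger_gap: 93.7
```

Request:
{"op": "send_rows", "data": {
  "commands": [
    [[-0.015,-0.006,0.01],-0.08],
    [[-0.0235,-0.0105,0.025],-0.17],
    [[-0.0235,-0.0105,0.045],-0.26],
    [[-0.0235,-0.0105,0.065],-0.35],
    [[-0.0235,-0.0105,0.08],-0.44],
    [[-0.0235,-0.0105,0.08],-0.518],
    [[-0.0235,-0.0105,0.08],-0.518],
    [[-0.0235,-0.0105,0.08],-0.518]
  ]
}}

```text
clock: 36.18
eef_pos: [478.5, -113.7, 121.6]
eef_rot: [3.141, 0.0, 2.086]
wrist_force: [0.1, 0.4, 0.6]
finger_gap: 94.1
```

```bash
python3 - <<'E'
from h import *
from cell import manip
st=manip.read_state();print(st['eef_pos'],np.degrees(st['eef_rot']),rel(st,[478.5,-113.5,20]))
E
```

```text
[ 478.5018366  -113.74776254  121.55974466] [1.79982626e+02 1.93101954e-02 1.19539866e+02] [2.50690400e-04 8.97605972e-05 1.01559698e-01]
```

Request:
{"op": "send_rows", "data": {
  "commands": [
    [[0,0,0.02],0],
    [[0,0,0.045],0],
    [[0,0,0.07],0],
    [[0,0,0.088],0],
    [[0,0,0.098],0],
    [[0,0,0.1],0],
    [[0,0,0.1],0],
    [[0,0,0.1],0]
  ]
}}

```text
clock: 36.85
eef_pos: [479.0, -113.9, 22.4]
eef_rot: [3.14, 0.001, 2.088]
wrist_force: [-0.2, -0.2, -0.2]
finger_gap: 93.9
```

Request:
{"op": "send_rows", "data": {
  "commands": [
    [[0,0,0],0],
    [[0,0,0],0],
    [[0,0,0],0],
    [[0,0,0],0],
    [[0,0,0],0],
    [[0,0,0],0],
    [[0,0,0],0],
    [[0,0,0],0]
  ],
  "hand": 1,
  "force": 14
}}

```text
clock: 37.52
eef_pos: [478.3, -113.7, 21.3]
eef_rot: [3.142, 0.0, 2.089]
wrist_force: [-0.2, 0.3, 0.7]
finger_gap: 47.7
```

Request:
{"op": "send_rows", "data": {
  "commands": [
    [[0,0,0],0],
    [[0,0,0],0],
    [[0,0,0],0],
    [[0,0,0],0],
    [[0,0,0],0],
    [[0,0,0],0],
    [[0,0,0],0],
    [[0,0,0],0]
  ]
}}

```text
clock: 38.18
eef_pos: [478.3, -113.7, 21.3]
eef_rot: [3.142, 0.0, 2.089]
wrist_force: [-1.4, 0.4, 0.8]
finger_gap: 48.0
```

```bash
python3 - <<'E'
from h import *
from cell import manip
st=manip.read_state();print(st['eef_pos'],np.degrees(st['eef_rot']),rel(st,[623.7,197.7,130]),st['eef_rot'][2]-np.pi/2)
E
```

```text
[ 478.3178677  -113.69343408   21.25549441] [1.79999444e+02 1.42163374e-04 1.19680783e+02] [ 0.19854914  0.28050055 -0.10874228] 0.5180273816404983
```

Request:
{"op": "send_rows", "data": {
  "commands": [
    [[0,0,-0.015],0],
    [[0,0,-0.045],0],
    [[0.004,0.006,-0.075],0],
    [[0.014,0.02,-0.1],0],
    [[0.032,0.045,-0.11],0],
    [[0.052,0.073,-0.11],0],
    [[0.072,0.101,-0.11],0],
    [[0.092,0.129,-0.11],0]
  ]
}}

```text
clock: 38.85
eef_pos: [545.2, 31.6, 131.4]
eef_rot: [3.141, 0.0, 2.088]
wrist_force: [0.0, -1.1, -0.8]
finger_gap: 47.9
```

Request:
{"op": "send_rows", "data": {
  "commands": [
    [[0.02,0.028,0],0.07],
    [[0.04,0.056,0],0.14],
    [[0.06,0.084,0],0.21],
    [[0.08,0.112,0],0.29],
    [[0.095,0.135,0],0.37],
    [[0.104,0.148,0],0.45],
    [[0.1065,0.1515,0],0.521],
    [[0.1065,0.1515,0],0.521]
  ]
}}

```text
clock: 39.52
eef_pos: [623.6, 198.9, 130.4]
eef_rot: [-3.141, 0.0, 1.566]
wrist_force: [-0.8, -0.1, -0.1]
finger_gap: 47.9
```

Request:
{"op": "send_rows", "data": {
  "commands": [
    [[0,0,0],0],
    [[0,0,0],0],
    [[0,0,0],0],
    [[0,0,0],0],
    [[0,0,0],0],
    [[0,0,0],0],
    [[0,0,0],0],
    [[0,0,0],0]
  ]
}}

```text
clock: 40.18
eef_pos: [623.7, 197.6, 131.3]
eef_rot: [3.142, -0.0, 1.568]
wrist_force: [-0.3, 0.4, -0.9]
finger_gap: 48.0
```

```bash
python3 - <<'E'
from h import *
im,st,m=snap('c14'); print(st['eef_pos'],np.degrees(st['eef_rot']),st['finger_gap'])
E
```

```text
[623.71031809 197.59371862 131.27243621] [ 1.79999510e+02 -4.49186367e-04  8.98340491e+01] 47.97778557049244
```

View pics/c14.png

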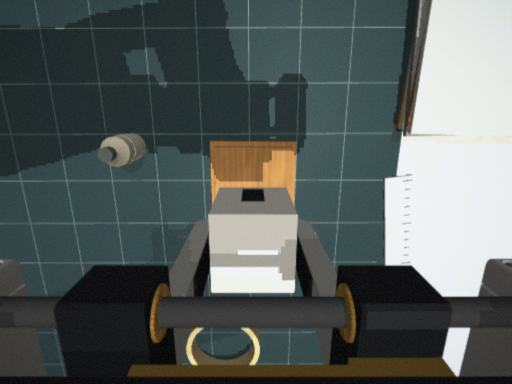

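```bash
python3 - <<'E'
from h import *
im,st,m=load('c14')
g=cv2.cvtColor(im,cv2.COLOR_BGR2GRAY)
print(g[185:222:1,225]);print(g[284:298,225]);print(g[284:298,280]);print(g[270,203:215],g[270,290:302]);print(g[205:218,280])
E
```

```text
[172 171 147 121 122 115 116 118 119 114 118 119 117 118 114 118 117 118
 118 116 121 119 119 119 118 115 121 119 130 163 190 195 197 196 198 195
 193]
[242 241 241 241 242 241 241 238 203 101  69  64  47  32]
[242 241 242 241 241 241 242 241 209 112  78  74  56  32]
[  6   8   3  10  14  15  69 182 238 242 241 242] [161 164 164 162 149 108  48  12   7  11   2  12]
[120 119 120 118 120 120 119 119 120 155 190 196 197]
```

```bash
python3 - <<'E'
from h import *
im,st,m=load('c14');z=st['eef_pos'][2]+34.7
a=cast(m,[(252,213.7),(252,292.6),(209.5,270),(295.4,270)],z,st).round(2);print(a)
c=[(a[2,0]+a[3,0])/2,(a[0,1]+a[1,1])/2];print(c,'off',c-st['eef_pos'][:2])
E
```

```text
[[623.27 221.74 165.97]
 [623.14 173.62 165.97]
 [599.37 188.25 165.97]
 [647.49 188.16 165.97]]
[np.float64(623.4300000000001), np.float64(197.68)] off [-0.28031809  0.08628138]
```

Request:
{"op": "send_rows", "data": {
  "commands": [
    [[0,0,0.025],0],
    [[0,0,0.05],0],
    [[0,0,0.07],0],
    [[0,0,0.085],0],
    [[0,0,0.093],0],
    [[0,0,0.0963],0],
    [[0,0,0.0963],0],
    [[0,0,0.0963],0]
  ]
}}

```text
clock: 40.9
eef_pos: [624.2, 197.8, 36.0]
eef_rot: [3.14, -0.0, 1.568]
wrist_force: [0.4, -0.3, -0.1]
finger_gap: 47.9
```

Request:
{"op": "send_rows", "data": {
  "commands": [
    [[0,0,0],0],
    [[0,0,0],0],
    [[0,0,0],0],
    [[0,0,0],0],
    [[0,0,0],0],
    [[0,0,0],0],
    [[0,0,0],0],
    [[0,0,0],0]
  ]
}}

```text
clock: 41.57
eef_pos: [623.7, 197.6, 34.9]
eef_rot: [-3.142, -0.0, 1.568]
wrist_force: [-0.1, 0.8, -0.5]
finger_gap: 47.7
```

Request:
{"op": "send_rows", "data": {
  "commands": [
    [[0,0,0.0005],0],
    [[0,0,0.001],0],
    [[0,0,0.0016],0],
    [[0,0,0.0016],0],
    [[0,0,0.0016],0],
    [[0,0,0.0016],0],
    [[0,0,0.0016],0],
    [[0,0,0.0016],0]
  ]
}}

```text
clock: 42.23
eef_pos: [623.7, 197.6, 33.3]
eef_rot: [-3.142, 0.0, 1.568]
wrist_force: [0.7, 0.0, -0.9]
finger_gap: 48.1
```

Request:
{"op": "send_rows", "data": {
  "commands": [
    [[0,0,0],0],
    [[0,0,0],0],
    [[0,0,0],0],
    [[0,0,0],0],
    [[0,0,0],0],
    [[0,0,-0.02],0],
    [[0,0,-0.05],0],
    [[0,0,-0.085],0]
  ],
  "hand": -1
}}

```text
clock: 42.9
eef_pos: [622.8, 197.4, 117.8]
eef_rot: [-3.138, 0.001, 1.568]
wrist_force: [0.5, -1.0, 0.1]
finger_gap: 93.6
```

Request:
{"op": "send_rows", "data": {
  "commands": [
    [[0,0,-0.035],0],
    [[0,0,-0.07],0],
    [[0,0,-0.085],0],
    [[0,0,-0.085],0],
    [[0,0,-0.085],0],
    [[0,0,-0.085],0],
    [[0,0,-0.085],0],
    [[0,0,-0.085],0]
  ]
}}

```text
clock: 43.57
eef_pos: [623.4, 197.5, 201.9]
eef_rot: [-3.139, 0.001, 1.568]
wrist_force: [-0.8, -0.4, 0.0]
finger_gap: 93.8
```

```bash
python3 - <<'E'
from h import *
im,st,m=snap('c15'); print(st['eef_pos'],np.degrees(st['eef_rot']))
c=blob(white(im,215),(253,175));print(rect(m,st,c,68))
cv2.imwrite('pics/d15.png',cv2.resize(im[90:250,150:350],None,fx=3.7,fy=3.7,interpolation=cv2.INTER_CUBIC))
E
```

```text
[623.36511422 197.5353849  201.88622762] [-1.79876962e+02  3.10277475e-02  8.98270518e+01]
(((623.4668579101562, 197.61097717285156), (46.79264831542969, 47.67072677612305), 89.88938903808594), 4, [(88.78, 46.8), (89.91, 46.3), (1.0, 46.8), (89.89, 45.6)], array([623.33105, 197.61552], dtype=float32))
```

View pics/d15.png

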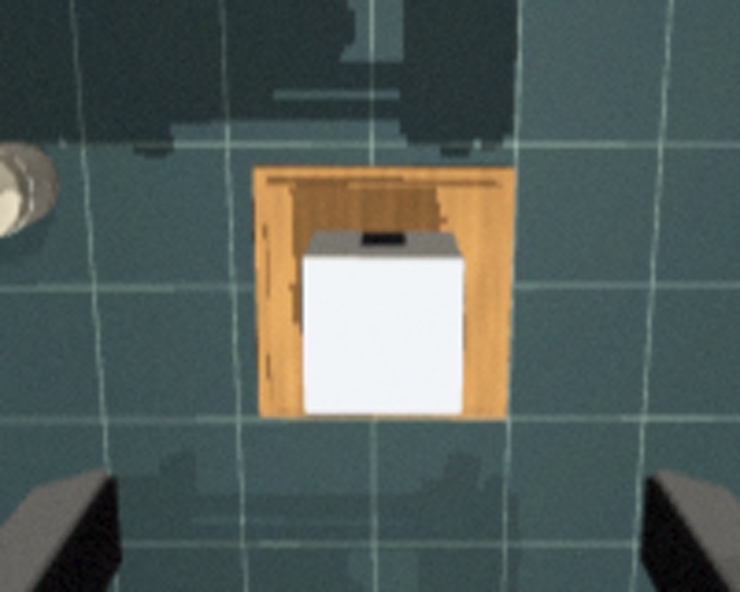

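Request:
{"op": "send_rows", "data": {
  "commands": [
    [[-0.037,-0.01,0],0],
    [[-0.075,-0.021,0],0],
    [[-0.113,-0.032,0],0],
    [[-0.151,-0.043,0],0],
    [[-0.189,-0.054,0],0],
    [[-0.227,-0.065,0],0],
    [[-0.265,-0.076,0],0],
    [[-0.303,-0.087,0],0]
  ]
}}

```text
clock: 44.28
eef_pos: [534.8, -106.7, 203.1]
eef_rot: [-3.141, -0.0, 1.568]
wrist_force: [0.3, -0.1, 0.2]
finger_gap: 94.2
```

Request:
{"op": "send_rows", "data": {
  "commands": [
    [[-0.038,-0.011,0],0],
    [[-0.076,-0.022,0],0],
    [[-0.114,-0.033,0],0],
    [[-0.152,-0.043,0],0],
    [[-0.19,-0.054,0],0],
    [[-0.225,-0.064,0],0],
    [[-0.248,-0.07,0],0],
    [[-0.254,-0.072,0],0]
  ]
}}

```text
clock: 44.95
eef_pos: [461.5, -361.9, 202.6]
eef_rot: [-3.141, -0.0, 1.565]
wrist_force: [-0.1, 0.9, -1.0]
finger_gap: 93.8
```

Request:
{"op": "send_rows", "data": {
  "commands": [
    [[0,0,0],0],
    [[0,0,0],0],
    [[0,0,0],0],
    [[0,0,0],0],
    [[0,0,0],0],
    [[0,0,0],0],
    [[0,0,0],0],
    [[0,0,0],0]
  ]
}}

```text
clock: 45.62
eef_pos: [463.2, -358.6, 203.4]
eef_rot: [3.142, 0.0, 1.568]
wrist_force: [-0.1, -0.5, -0.4]
finger_gap: 94.2
```

```bash
python3 - <<'E'
from h import *
im,st,m=snap('c16'); print(st['eef_pos'],np.degrees(st['eef_rot']))
cv2.imwrite('pics/d16.png',cv2.resize(im[90:250,150:350],None,fx=3.7,fy=3.7,interpolation=cv2.INTER_CUBIC))
E
```

```text
[ 463.18104838 -358.64124867  203.41117602] [1.79996886e+02 1.99655675e-03 8.98474991e+01]
```

View pics/d16.png

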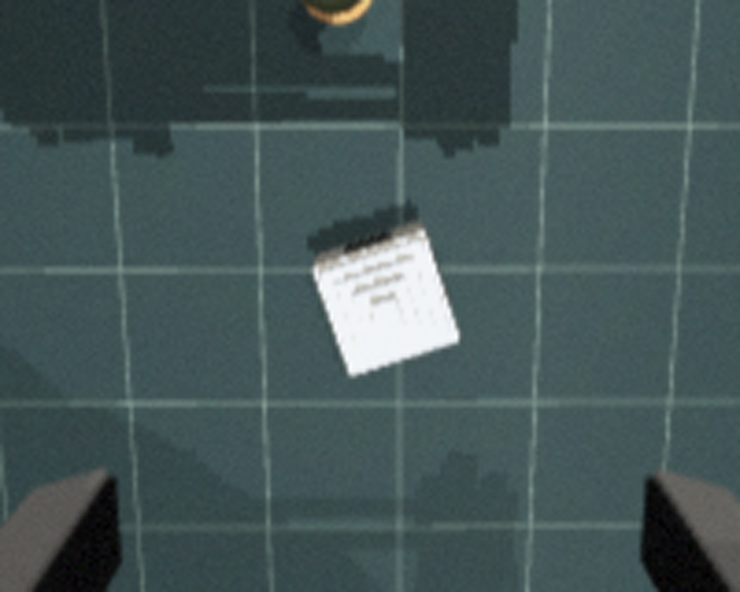

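```bash
python3 - <<'E'
from h import *
im,st,m=load('c16')
for th in (170,215):
  c=blob(white(im,th),(255,175)).astype(np.int32);h=hull(c)
  P=cast(m,h,26,st)[:,:2].astype(np.float32);print(cv2.minAreaRect(P))
  try: print(rect(m,st,c,26))
  except Exception as e: print(e)
print(st['eef_rot'][2])
E
```

```text
((464.7434997558594, -357.64324951171875), (39.57587432861328, 40.18909454345703), 18.42293357849121)
(((464.7434997558594, -357.64324951171875), (39.57587432861328, 40.18909454345703), 18.42293357849121), 4, [(17.8, 37.9), (17.23, 39.3), (18.92, 37.4), (18.76, 39.8)], array([ 464.828  , -357.72507], dtype=float32))
((464.78271484375, -357.8513488769531), (39.0287971496582, 38.84855651855469), 18.13558006286621)
(((464.78271484375, -357.8513488769531), (39.0287971496582, 38.84855651855469), 18.13558006286621), 4, [(19.47, 38.1), (18.38, 37.7), (18.91, 38.5), (18.73, 34.6)], array([ 464.99457, -358.5206 ], dtype=float32))
1.5681346831122327
```

Request:
{"op": "send_rows", "data": {
  "commands": [
    [[0.0005,0.002,0.03],-0.1],
    [[0.0005,0.002,0.06],-0.2],
    [[0.0005,0.002,0.09],-0.3],
    [[0.0005,0.002,0.115],-0.322],
    [[0.0005,0.002,0.12],-0.322],
    [[0.0005,0.002,0.12],-0.322],
    [[0.0005,0.002,0.12],-0.322],
    [[0.0005,0.002,0.12],-0.322]
  ]
}}

```text
clock: 46.33
eef_pos: [465.8, -359.0, 85.3]
eef_rot: [3.14, 0.002, 1.889]
wrist_force: [-0.4, 0.6, 0.5]
finger_gap: 93.8
```

Request:
{"op": "send_rows", "data": {
  "commands": [
    [[0,0,0.02],0],
    [[0,0,0.04],0],
    [[0,0,0.058],0],
    [[0,0,0.07],0],
    [[0,0,0.076],0],
    [[0,0,0.078],0],
    [[0,0,0.078],0],
    [[0,0,0.078],0]
  ]
}}

```text
clock: 47.0
eef_pos: [465.6, -358.8, 6.5]
eef_rot: [3.141, 0.001, 1.89]
wrist_force: [-0.2, 0.5, -0.0]
finger_gap: 94.1
```

Request:
{"op": "send_rows", "data": {
  "commands": [
    [[0,0,0],0],
    [[0,0,0],0],
    [[0,0,0],0],
    [[0,0,0],0],
    [[0,0,0],0],
    [[0,0,0],0],
    [[0,0,0],0],
    [[0,0,0],0]
  ],
  "hand": 1,
  "force": 12
}}

```text
clock: 47.67
eef_pos: [465.1, -358.4, 5.3]
eef_rot: [-3.142, -0.0, 1.89]
wrist_force: [-0.5, 0.4, -1.0]
finger_gap: 44.1
```

Request:
{"op": "send_rows", "data": {
  "commands": [
    [[0,0,0],0],
    [[0,0,0],0],
    [[0,0,0],0],
    [[0,0,0],0],
    [[0,0,0],0],
    [[0,0,0],0],
    [[0,0,0],0],
    [[0,0,0],0]
  ]
}}

```text
clock: 48.33
eef_pos: [465.1, -358.4, 5.3]
eef_rot: [-3.142, -0.0, 1.89]
wrist_force: [0.7, 0.0, 0.1]
finger_gap: 39.9
```

```bash
python3 - <<'E'
from h import *
from cell import manip
st=manip.read_state();print(st['eef_pos'],np.degrees(st['eef_rot']),rel(st,[623.75,197.6,140]),st['eef_rot'][2]-np.radians(89.85))
E
```

```text
[ 465.05269942 -358.37701657    5.31759239] [-1.79998814e+02 -1.52215428e-03  1.08276438e+02] [ 0.47816628  0.32504445 -0.13467643] 0.32160201756048035
```

Request:
{"op": "send_rows", "data": {
  "commands": [
    [[0,0,-0.02],0],
    [[0,0,-0.055],0],
    [[0,0,-0.09],0],
    [[0.015,0.01,-0.12],0],
    [[0.04,0.027,-0.135],0],
    [[0.07,0.048,-0.135],0],
    [[0.1,0.068,-0.135],0],
    [[0.13,0.088,-0.135],0]
  ]
}}

```text
clock: 49.0
eef_pos: [508.0, -205.9, 140.7]
eef_rot: [3.141, 0.0, 1.889]
wrist_force: [0.6, -0.3, -0.6]
finger_gap: 40.1
```

Request:
{"op": "send_rows", "data": {
  "commands": [
    [[0.031,0.021,0],0],
    [[0.062,0.042,0],0],
    [[0.093,0.063,0],0],
    [[0.124,0.084,0],0],
    [[0.155,0.105,0],0],
    [[0.186,0.126,0],0],
    [[0.217,0.147,0],0],
    [[0.248,0.169,0],0]
  ]
}}

```text
clock: 49.67
eef_pos: [590.6, 83.0, 140.4]
eef_rot: [-3.141, 0.0, 1.89]
wrist_force: [0.7, -0.3, -0.8]
finger_gap: 40.2
```

Request:
{"op": "send_rows", "data": {
  "commands": [
    [[0.03,0.02,0],0.05],
    [[0.058,0.039,0],0.11],
    [[0.08,0.054,0],0.17],
    [[0.094,0.064,0],0.23],
    [[0.1,0.068,0],0.29],
    [[0.1,0.068,0],0.321],
    [[0.1,0.068,0],0.321],
    [[0.1,0.068,0],0.321]
  ]
}}

```text
clock: 50.33
eef_pos: [623.6, 197.4, 140.2]
eef_rot: [-3.141, 0.0, 1.57]
wrist_force: [0.1, 0.2, -0.2]
finger_gap: 40.0
```

Request:
{"op": "send_rows", "data": {
  "commands": [
    [[0,0,0],0],
    [[0,0,0],0],
    [[0,0,0],0],
    [[0,0,0],0],
    [[0,0,0],0],
    [[0,0,0],0],
    [[0,0,0],0],
    [[0,0,0],0]
  ]
}}

```text
clock: 51.0
eef_pos: [623.8, 197.4, 140.3]
eef_rot: [3.142, 0.0, 1.569]
wrist_force: [-0.7, 0.7, -0.5]
finger_gap: 40.0
```

```bash
python3 - <<'E'
from h import *
im,st,m=snap('c17'); print(st['eef_pos'],np.degrees(st['eef_rot']),st['finger_gap'])
cv2.imwrite('pics/d17.png',cv2.resize(im[130:310,150:350],None,fx=3.3,fy=3.3,interpolation=cv2.INTER_CUBIC))
g=cv2.cvtColor(im,cv2.COLOR_BGR2GRAY);np.set_printoptions(linewidth=200)
print(g[200:230,240],g[262:290,240],g[260,210:226],g[260,280:296],sep='\n')
E
```

```text
[623.77148301 197.38346836 140.34091354] [1.79998763e+02 2.94065570e-03 8.98855863e+01] 39.96587037140706
[102  66  53  45  33  33  32  45  88 115 125 158 189 195 172 137 128 168 195 195 198 193 194 195 174 132 121 160 190 192]
[164 179 195 228 241 243 243 243 242 242 240 210 113  74  67  67  64  69  67  68  66  69  66  65  65  66  63  67]
[ 13   2  14   9  14   8   5  13  26  89 209 241 242 241 243 242]
[162 164 170 214 235 183  84  22  12  10   8  13   9   4  10  14]
```

View pics/d17.png

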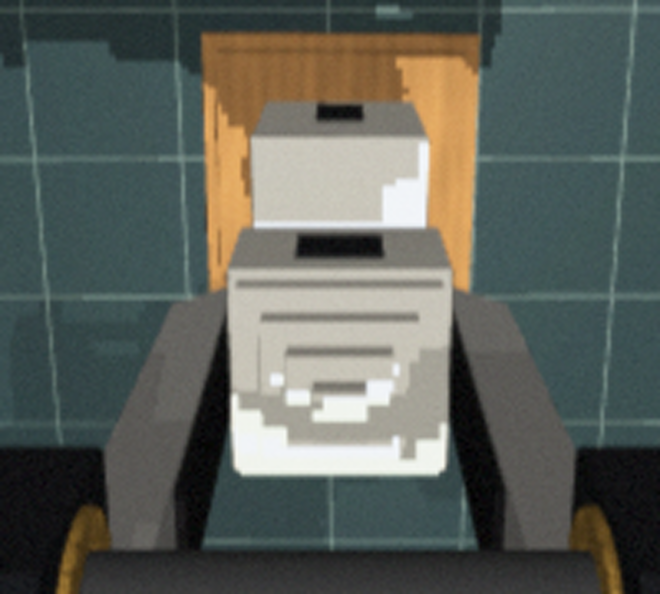

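```bash
python3 - <<'E'
from h import *
im,st,m=load('c17');z=st['eef_pos'][2]+20.7
a=cast(m,[(252,210.7),(252,273.6),(219.3,260),(285.9,260)],z,st).round(2);print(a)
c=[(a[2,0]+a[3,0])/2,(a[0,1]+a[1,1])/2];print(c,'off',c-st['eef_pos'][:2])
E
```

```text
[[623.28 218.17 161.04]
 [623.2  177.07 161.04]
 [603.34 186.43 161.04]
 [643.83 186.38 161.04]]
[np.float64(623.585), np.float64(197.62)] off [-0.18648301  0.23653164]
```

Request:
{"op": "send_rows", "data": {
  "commands": [
    [[0,0,0.02],0],
    [[0,0,0.038],0],
    [[0,0,0.052],0],
    [[0,0,0.061],0],
    [[0,0,0.065],0],
    [[0,0,0.0655],0],
    [[0,0,0.0655],0],
    [[0,0,0.0655],0]
  ]
}}

```text
clock: 51.72
eef_pos: [624.2, 197.5, 75.9]
eef_rot: [3.14, -0.0, 1.569]
wrist_force: [-0.8, 0.4, -0.9]
finger_gap: 39.5
```

Request:
{"op": "send_rows", "data": {
  "commands": [
    [[0,0,0],0],
    [[0,0,0],0],
    [[0,0,0],0],
    [[0,0,0],0],
    [[0,0,0],0],
    [[0,0,0],0],
    [[0,0,0],0],
    [[0,0,0],0]
  ]
}}

```text
clock: 52.38
eef_pos: [623.8, 197.4, 74.8]
eef_rot: [-3.142, 0.0, 1.569]
wrist_force: [0.2, 0.8, 0.7]
finger_gap: 39.9
```

Request:
{"op": "send_rows", "data": {
  "commands": [
    [[0,0,0.0005],0],
    [[0,0,0.001],0],
    [[0,0,0.0015],0],
    [[0,0,0.0015],0],
    [[0,0,0.0015],0],
    [[0,0,0.0015],0],
    [[0,0,0.0015],0],
    [[0,0,0.0015],0]
  ]
}}

```text
clock: 53.05
eef_pos: [623.8, 197.4, 73.4]
eef_rot: [3.142, -0.0, 1.569]
wrist_force: [-0.6, -0.3, 0.4]
finger_gap: 40.2
```

Request:
{"op": "send_rows", "data": {
  "commands": [
    [[0,0,0],0],
    [[0,0,0],0],
    [[0,0,0],0],
    [[0,0,0],0],
    [[0,0,0],0],
    [[0,0,-0.02],0],
    [[0,0,-0.05],0],
    [[0,0,-0.085],0]
  ],
  "hand": -1
}}

```text
clock: 53.72
eef_pos: [622.9, 197.2, 157.8]
eef_rot: [-3.138, 0.001, 1.569]
wrist_force: [0.3, -0.0, 0.8]
finger_gap: 89.7
```

Request:
{"op": "send_rows", "data": {
  "commands": [
    [[0,0,-0.035],0],
    [[0,0,-0.065],0],
    [[0,0,-0.07],0],
    [[0,0,-0.07],0],
    [[0,0,-0.07],0],
    [[0,0,-0.07],0],
    [[0,0,-0.07],0],
    [[0,0,-0.07],0]
  ]
}}

```text
clock: 54.38
eef_pos: [623.5, 197.4, 227.0]
eef_rot: [-3.14, 0.001, 1.569]
wrist_force: [0.3, 0.4, -0.1]
finger_gap: 94.0
```

```bash
python3 - <<'E'
from h import *
from cell import manip
im,st,m=snap('c18'); print(st['eef_pos'],st['finger_gap'])
a=cv2.resize(im[90:250,150:350],None,fx=2,fy=2,interpolation=cv2.INTER_CUBIC)
sd=manip.camera('side')[:,:,::-1];sc=manip.camera('scene')[:,:,::-1]
cv2.imwrite('pics/s18.png',sd);cv2.imwrite('pics/sc18.png',sc)
b=cv2.resize(sd[120:200,172:272],None,fx=4,fy=4,interpolation=cv2.INTER_CUBIC)
c=cv2.resize(sc[130:260,100:400],None,fx=2.66,fy=2.66,interpolation=cv2.INTER_CUBIC)[:280]
top=np.hstack([a,b]);c=cv2.resize(sc[140:250,100:400],(800,270))
cv2.imwrite('pics/d18.png',np.vstack([top,c]))
E
```

```text
[623.47070242 197.35505114 227.00776703] 93.97785897638899
```

View pics/d18.png

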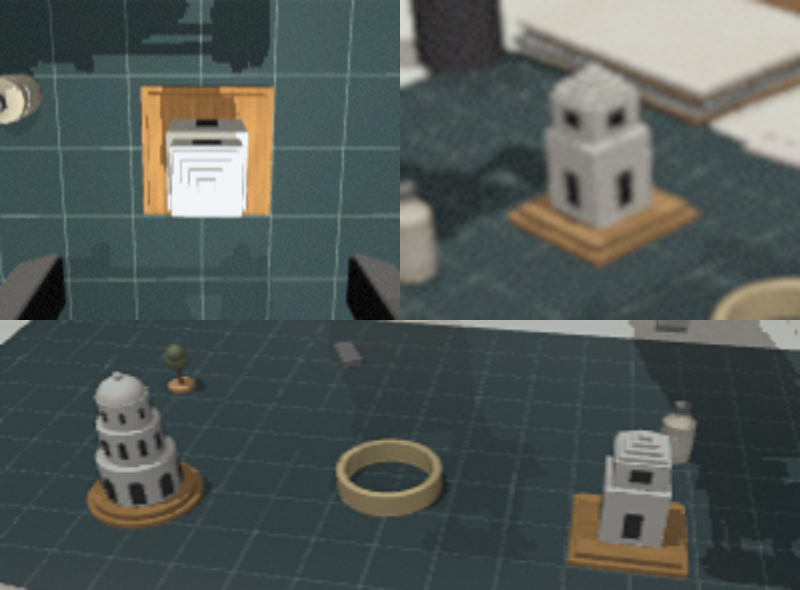

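Both buildings stand centred and aligned; the tree, tape and glue have not moved, and the gripper is clear. I'm handing in.

```bash
python3 -c "
from cell import manip
print(manip.sign_off())"
```

```text
the job is handed in; nothing more can be done
None
```

Both buildings are assembled and the job is handed in at about 54 s, in the order asked. The rotunda went up first (drum, gallery, dome), then the bell tower (shaft, belfry).

**Measured:**
- **Drum:** it reads within about 0.2 mm of the round plinth's centre.
- **Gallery:** it is within about 0.5 mm in y. Only part of its outline was usable, and the raw fit was about 1.5 mm off with an oversized radius. I re-derived it using the radius its earlier fits gave.
- **Shaft:** it is within about 0.3 mm of the square plinth's centre. Most of its edge fits agree with the plinth to a fraction of a degree. Two read about 1° off, which I put down to pixel noise.

**Not measured after release:**
- **Dome:** just before lowering, it read within about 0.5 mm of the gallery. That fit was noisier than the others, at about 0.7 mm.
- **Belfry:** just before lowering, it read within about 0.2 mm of the shaft.
- I checked both after release only by eye in the last pictures, where they look centred.

Those pictures show both stacks upright, the tree, glue and tape where they started, and the gripper open and clear above the tower. The wrist force stayed below 10 N in the readings at the end of each move.

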